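Fetch the whetstone from behind the jar, block and mallet

ROBOT

A 7-joint arm with a two-finger parallel gripper is mounted at the origin on the work surface. World frame = base frame: x ahead of the robot, y to its left, z up, the work surface at z = 0. Lengths are in m, angles in rad, forces in N, time in s.
With the tool pointing down it reaches from about 0.425 to 0.95 m from the base axis. Payload 4.7 kg.
Tool frame: the origin (TCP) lies midway between the tips of the shut fingers; the grasp point (between the pads) lies 19 mm behind it; x points along the fingers, y is the direction in which the jaws open and shut, and the axes are right-handed (so a half turn about x gives the same grasp; the last joint's range is limited). The gripper opens to 87 mm and grips with 3 to 60 N. Pads are 19 mm wide; open, the fingers measure 117 mm over their backs; the gripper's body (75 mm by 190 mm) begins 51 mm behind the grasp point.
Start: joints at [1.306, 0.469, -0.049, 1.532, 0.024, 1.141, -0.082], TCP at [0.158, -0.656, 0.223] pointing down, gripper open.
Joint ranges: [-2.59, 2.59], [-0.33, 1.99], [-1.39, 1.29], [0.1, 2.45], [-1.04, 4.18], [0.21, 1.99], [-2.66, 2.66]. Speed limits (rad/s): [2.57, 2.57, 3.14, 3.14, 3.14, 3.14, 3.14].

INTERFACE

Orientations are given as a unit quaternion [w, x, y, z].
In Python, from rig import status, cams, bot gives the robot as it stands.
- The arm moves only by the tool move_arm, never from a script. Its arguments are lists of equal length, an entry for each row: "slide": the shift along the tool's x, y, z as a fraction of full scale, a list of three; "dr": the turn, a rotation vector about the tool's x, y, z as a fraction of full scale, a list of three; "hand": the opening, from -1 (shut) to 1 (fully open). In form: {"slide": [[dx, dy, dz], ...], "dr": [[rx, ry, rz], ...], "hand": [hand, ...]}. A call has 1 to 8 rows; each row is the pose to reach, as a shift and turn from the pose commanded when the call began, along the tool's axes at that moment; what a row does not reach only later rows make up. Full scale, the value 1, is 1 m for a shift and 45 degrees for a turn. A row lasts 1/10 s, in which the tool goes at most 50 mm and 8.59 degrees, less where a joint would pass 70% of its speed; a pose out of reach is approached as far as the arm can. A call with a number of a shift or a turn outside -1 to 1 is refused whole. A call with a gripper value outside its range is refused whole. The fingers move at their own pace and stop on an object; "grip_force" is the grip in N (left out, the last holds). Time passes only in rows, so rows that repeat a pose let the fingers close. It gives the time, the measured TCP pose, the force and the opening at its end, in the units of the state.
- status.get_state(): the state, without advancing time (a new reading comes with each control period).
- cams.capture(name): name is "side" or "top"; returns a dict with "pixels" (400x640x3 uint8, red, green, blue), "z_map" (400x640 float32, m along the optical axis (not along the pixel's ray), 0 where there is no reading), "K" (3x3 intrinsics, pixels), "k1" (the pictures are not rectified: a ray, as slopes to the right and down, at radius r is drawn at 1 + k1 r^2 times it, then the intrinsics apply), "R" (3x3) and "t" (3): a world point X has camera coordinates R X + t. Camera axes: x right, y down, z forward; pixel columns grow to the right and rows downward; lengths in m; the calibration is good to about 2 mm. A picture is of the moment at which its call begins.
- bot.job_done(): hands the job in, once; it reports no verdict.
Trained networks look in a picture, given as the dict that the camera call returned (one of the last four; its "shot" number tells which), for a name from the list of things; names that differ only in an ending like _2 or _b are one class to them, and where a whole thing is asked for, a point or a joint stands for the part that bears it (a point fixed in the world has none). Each returns a list of dicts, best first, with "conf" (0 to 1); they miss things now and then, are a little off and sometimes report something else, mostly with a low value. They report only what shows in the picture. A call takes as long as a camera call.
- cams.spot_in(label, picture): "rect" ([left, top, right, bottom] in pixels, round what is visible of it).
The state is a dict: "time": time; "joint_pos": joint angles; "dq": joint speeds; "tau": joint torques, N m; "tool_pos": TCP position; "eef_rot": TCP orientation; "contact_force": force on the tool from outside, world axes, zero at the start; "ft_torque": the same for the moment, N m; "grip_width": opening from 0.0 (shut) to 1.0 (fully open).
Only numpy, scipy, OpenCV 4.12 (cv2) and the standard library are available. Lean on these libraries where they do the work, as an engineer would, in place of code of your own. Each camera call takes 0.05 s, during which the arm holds its last target. There are 200 camera calls.

TASK

The whetstone lies behind the jar, the oak block and the mallet on the plywood board. Clear all three of them to the cork mat, lay the whetstone flat in the recess of its wooden holder, then stand the three back on the very same dark inlays each came from. Keep the three upright all along, and leave the brush pot, the pebble and the dish alone.

Things in the scene. Friction and masses are not known exactly. Their poses are not given: they have to be found in the camera images.
- board: Fixed plywood board, 150 (x, away from the robot) by 250 mm (y), 12 mm thick; 8 mm wide end strips at y = +-121 mm, 22 mm high. Origin: centre of underside. Three dark flush 62 mm square inlays centred at x = -35 mm, y = -72, 0, +72 mm; jar, block and mallet start centred on one each, in any order, the whetstone behind them. Placed afresh at every start.
- mat: Flat cork mat fixed to the table, the side area: 280 mm (x) by 150 mm (y), 4 mm thick, nothing on it at the start; room for three things in a row along its x, 85 mm apart. Origin: centre of its underside. It lies to the left or to the right of the board.
- holder: Wooden whetstone holder fixed to the table, outside 76 mm (x) by 150 mm (y), with a rectangular recess of 56 mm (x) by 126 mm (y). The recess floor is 8 mm above the table, its rim 14 mm. Origin: centre of its underside, below the recess centre. It lies on the other side of the board from the mat.
- whetstone: Grey two-layer sharpening stone, a bar 40 (x) by 110 (y) by 28 mm high, 0.2 to 0.35 kg, pale layer on top. Origin: centre of its underside. Starts with its centre about 22 mm behind the board's centre (board +x), lengthwise along the board's y, only 6 to 10 mm behind the things in front. Either way round in the holder is right.
- jar: Round taupe stoneware jar, 56 mm diameter straight sides up to 72 mm, shoulder to 80 mm, cork stopper of 34 mm diameter on top (fixed) to 92 mm overall, about 0.3 kg. Origin: centre of its underside, z up.
- block: Upright square oak block, 52 x 52 mm and 90 mm high, about 0.17 kg. Origin: centre of its underside, z up, x and y square to its sides, which at the start are nearly parallel to the board's edges.
- mallet: Small turned wooden carver's mallet standing on its head, handle up: head 58 mm diameter at the bottom, 50 mm at 60 mm height, then a round handle of 22 to 26 mm diameter from 64 mm up to 120 mm overall, about 0.25 kg. Origin: centre of its underside, z up.
- brushpot: Bystander: white ceramic pot of 76 mm diameter, 90 mm high, with brush handles standing in it to 175 mm. Origin: centre of its underside. Leave alone.
- pebble: Bystander: grey river pebble, 90 mm diameter, 42 mm high, beyond the board. Origin: centre of its underside. Leave alone.
- dish: Bystander: black shallow dish, 130 mm diameter, 25 mm high, beyond the board. Origin: centre of its underside. Leave alone.

How it is judged:
By the outcome, as a careful person would: the job done as asked, in the order asked, and still so for the second after the job is handed in, with the robot touching nothing.
It also fails if it takes over 144 s, if anything falls off the work surface, if the arm or the gripper's body presses on something with over 40 N, if the wrist force passes 120 N, or if a joint passes its speed limit or range.

## Working session

There is one attempt and no reset: what is moved stays moved. The work goes in short steps, Python scripts to look and compute and a tool call to move; the robot and the scene stay as the last step left them, time stands still between calls to the robot, and variables do not carry over. Pictures are saved under pics/ and viewed, about 12 in all and at most 16, crops included, and the job is handed in when it is done.

Besides the shell and the picture viewer there is one more tool, called after ">>>" by a JSON object that holds its "name" and its "arguments". move_arm: Moves the arm, as the interface text tells. Shift numbers are shares of 1 m and turn numbers shares of 45 degrees, none past 1 either way. Its arguments: {"type":"object","properties":{"slide":{"type":"array"},"dr":{"type":"array"},"hand":{"type":"array"},"grip_force":{"type":"number"}},"required":["slide","dr","hand"]}

```bash
ls; mkdir -p pics; python3 - <<'E'
from rig import status,cams
import cv2,numpy as np
s=status.get_state();print({k:np.round(v,3).tolist() for k,v in s.items()})
for n in("top","side"):
    c=cams.capture(n);cv2.imwrite(f"pics/{n}0.png",c["pixels"][:,:,::-1]);np.savez(f"{n}0.npz",**c)
    print(n,c["K"].tolist(),c["k1"],np.round(c["R"],3).tolist(),c["t"])
    for l in("board","mat","holder","whetstone","jar","block","mallet","brushpot","pebble","dish"):
        print(l,[(np.round(d["rect"]).tolist(),round(d["conf"],2)) for d in cams.spot_in(l,c)][:2])
E
```

```text
pics
{'time': 0.0, 'joint_pos': [1.306, 0.469, -0.049, 1.534, 0.024, 1.141, -0.082], 'dq': [-0.001, 0.001, -0.001, -0.001, 0.002, -0.002, -0.001], 'tau': [0.0, -50.798, -0.082, -23.616, -0.062, 0.038, 0.0], 'tool_pos': [0.158, -0.656, 0.221], 'eef_rot': [-0.082, -0.702, -0.084, 0.702], 'contact_force': [0.492, 0.522, 0.161], 'ft_torque': [0.004, 0.027, -0.001], 'grip_width': 1.001}
top [[441.85349498602756, 0.0, 313.3688422066155], [0.0, 441.85349498602756, 194.11208200700267], [0.0, 0.0, 1.0]] 0.014193511451710359 [[-0.15, -0.989, -0.004], [-0.968, 0.148, -0.202], [0.2, -0.027, -0.979]] [0.08379547 0.61152597 1.09895728]
board [([271.0, 186.0, 364.0, 240.0], 0.86), ([337.0, 214.0, 356.0, 234.0], 0.6)]
mat [([407.0, 181.0, 483.0, 290.0], 0.87)]
holder [([169.0, 251.0, 229.0, 285.0], 0.62), ([300.0, 192.0, 341.0, 214.0], 0.3)]
whetstone [([297.0, 193.0, 344.0, 217.0], 0.86)]
jar [([281.0, 213.0, 304.0, 237.0], 0.94)]
block [([310.0, 208.0, 330.0, 238.0], 0.88)]
mallet [([336.0, 211.0, 354.0, 234.0], 0.96), ([172.0, 253.0, 226.0, 284.0], 0.59)]
brushpot [([167.0, 155.0, 210.0, 193.0], 
[... 175 characters left out ...]
204.77978729373064], [0.0, 0.0, 1.0]] -0.05533377037807156 [[-0.846, -0.533, 0.008], [-0.405, 0.633, -0.659], [0.346, -0.561, -0.752]] [0.52632907 0.25337968 0.86987007]
board [([287.0, 168.0, 384.0, 249.0], 0.81)]
mat [([372.0, 131.0, 468.0, 185.0], 0.84)]
holder [([258.0, 291.0, 335.0, 361.0], 0.63), ([372.0, 132.0, 470.0, 184.0], 0.38)]
whetstone [([314.0, 177.0, 342.0, 207.0], 0.81)]
jar [([321.0, 199.0, 342.0, 231.0], 0.85)]
block [([336.0, 177.0, 368.0, 222.0], 0.65), ([262.0, 293.0, 333.0, 360.0], 0.39)]
mallet [([358.0, 158.0, 373.0, 204.0], 0.91)]
brushpot [([189.0, 218.0, 232.0, 281.0], 0.77)]
pebble [([299.0, 132.0, 330.0, 153.0], 0.69)]
dish [([240.0, 164.0, 285.0, 196.0], 0.78)]
```

```bash
python3 - <<'E'
import cv2,numpy as np
a=cv2.imread("pics/top0.png")[110:300,160:490];cv2.imwrite("pics/topc.png",cv2.resize(a,None,fx=2.4,fy=2.4,interpolation=cv2.INTER_CUBIC))
a=cv2.imread("pics/side0.png")[110:370,170:480];cv2.imwrite("pics/sidec.png",cv2.resize(a,None,fx=2.3,fy=2.3,interpolation=cv2.INTER_CUBIC))
E
cat > h.py <<'E'
import numpy as np,cv2
def world(c):
    K,k1,R,t,z=c["K"],float(c["k1"]),c["R"],c["t"],c["z_map"]
    v,u=np.mgrid[:z.shape[0],:z.shape[1]].astype(float)
    p=cv2.undistortPoints(np.stack([u.ravel(),v.ravel()],1)[:,None],K,np.array([k1,0,0,0.]))[:,0]
    X=np.c_[p,np.ones(len(p))]*z.ravel()[:,None]
    return ((X-t)@R).reshape(*z.shape,3)
def proj(c,P):
    P=np.atleast_2d(np.asarray(P,float))
    return cv2.projectPoints(P,cv2.Rodrigues(c["R"])[0],c["t"],c["K"],np.array([float(c["k1"]),0,0,0]))[0][:,0]
E
python3 - <<'E'
import numpy as np
from h import *
for n in("top0","side0"):
    c=np.load(n+".npz");W=world(c)
    print(n)
    B={"mat":(407,181,483,290),"holder":(169,251,229,285),"board":(271,186,364,240),"jar":(281,213,304,237),"block":(310,208,330,238),"mallet":(336,211,354,234),"ws":(297,193,344,217)} if n=="top0" else {"mat":(372,131,468,185),"holder":(258,291,335,361),"board":(287,168,384,249),"jar":(321,199,342,231),"block":(336,177,368,222),"mallet":(358,158,373,204),"ws":(314,177,342,207)}
    for k,(l,t,r,b) in B.items():
        P=W[t:b,l:r].reshape(-1,3)
        h=np.histogram(P[:,2],bins=np.arange(-.01,.14,.005))
        print(k,P.min(0).round(3),P.max(0).round(3),h[0].tolist())
E
```

```text
top0
mat [ 0.309 -0.481 -0.008] [0.627 0.022 1.2  ] [67, 1924, 4889, 1355, 12, 0, 0, 0, 0, 0, 0, 0, 0, 0, 0, 0, 0, 0, 0, 0, 0, 0, 0, 0, 0, 0, 0, 0, 0, 0]
holder [ 0.384  0.022 -0.008] [0.534 0.405 1.2  ] [10, 219, 286, 786, 574, 155, 0, 0, 0, 0, 0, 0, 0, 0, 0, 0, 0, 0, 0, 0, 0, 0, 0, 0, 0, 0, 0, 0, 0, 0]
board [ 0.384 -0.147 -0.007] [0.671 0.121 1.2  ] [7, 105, 62, 761, 1788, 224, 131, 38, 48, 392, 238, 19, 16, 20, 16, 41, 136, 53, 55, 123, 70, 146, 387, 40, 1, 2, 2, 37, 43, 2]
jar [0.384 0.022 0.005] [0.59  0.093 1.2  ] [0, 0, 1, 39, 95, 14, 4, 10, 5, 5, 7, 2, 6, 5, 6, 6, 2, 6, 37, 98, 56, 16, 103, 28, 0, 0, 0, 0, 0, 0]
block [ 0.384 -0.045  0.006] [0.586 0.022 1.2  ] [0, 0, 0, 19, 64, 8, 5, 4, 6, 22, 20, 5, 5, 3, 3, 5, 5, 6, 4, 4, 6, 120, 271, 11, 0, 0, 0, 0, 0, 0]
mallet [ 0.384 -0.11   0.005] [0.571 0.022 1.2  ] [0, 0, 0, 23, 60, 6, 6, 5, 7, 15, 7, 7, 5, 12, 4, 27, 94, 36, 6, 4, 4, 2, 0, 1, 1, 2, 2, 33, 42, 2]
ws [ 0.384 -0.092  0.005] [0.638 0.041 1.2  ] [0, 0, 0, 101, 198, 23, 2, 0, 31, 366, 220, 4, 0, 0, 0, 1, 8, 0, 5, 8, 6, 54, 89, 6, 0, 0, 0, 0, 0, 0]
side0
mat [ 0.247 -0.54
[... 403 characters left out ...]
75, 164, 93, 101, 143, 100, 125, 372, 21, 12, 12, 9, 6, 0, 0]
jar [0.247 0.    0.009] [0.612 0.608 0.817] [0, 0, 0, 2, 7, 6, 10, 26, 21, 35, 32, 29, 27, 26, 40, 28, 26, 30, 50, 89, 54, 22, 99, 11, 0, 0, 0, 0, 0, 0]
block [ 0.247 -0.142 -0.003] [0.634 0.608 0.817] [0, 38, 25, 42, 196, 32, 25, 31, 38, 56, 41, 32, 34, 46, 47, 45, 91, 60, 56, 80, 55, 91, 269, 0, 0, 0, 0, 0, 0, 0]
mallet [ 0.247 -0.251 -0.005] [0.625 0.608 0.817] [0, 83, 49, 3, 23, 15, 17, 13, 19, 11, 13, 20, 16, 23, 14, 18, 93, 30, 17, 21, 19, 25, 38, 9, 12, 12, 12, 27, 33, 0]
ws [ 0.247 -0.119 -0.004] [0.694 0.608 0.817] [0, 110, 49, 27, 125, 4, 4, 6, 9, 184, 74, 0, 0, 4, 9, 9, 10, 11, 13, 22, 19, 16, 118, 12, 0, 0, 0, 0, 0, 0]
```

View pics/topc.png

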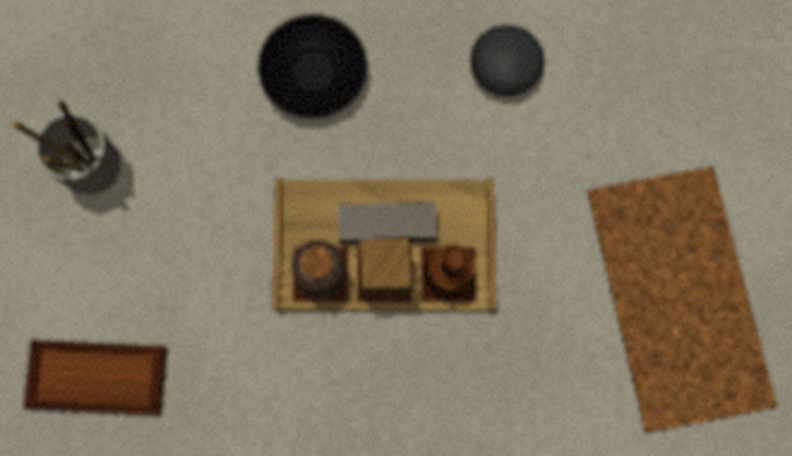

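View pics/sidec.png

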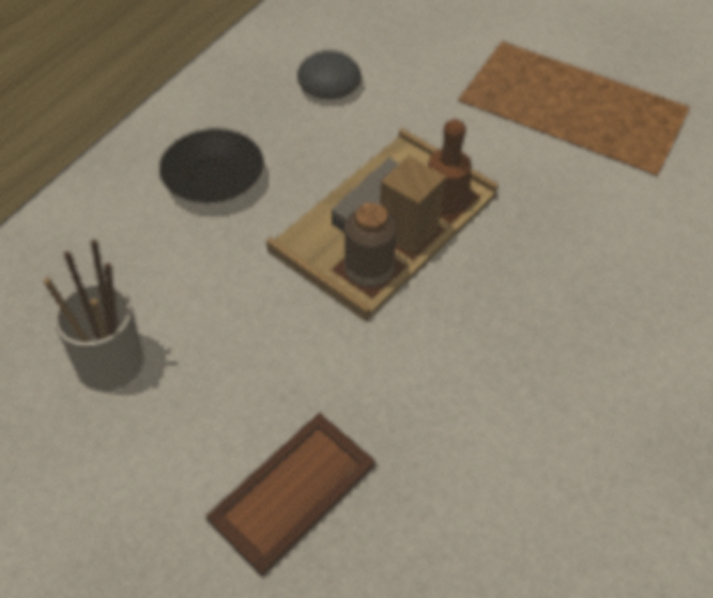

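```bash
cat >> h.py <<'E'
def plane(c,uv,z):
    uv=np.asarray(uv,float).reshape(-1,1,2)
    p=cv2.undistortPoints(uv,c["K"],np.array([float(c["k1"]),0,0,0.]))[:,0]
    d=np.c_[p,np.ones(len(p))]@c["R"]; o=-c["R"].T@c["t"]
    return o+d*((z-o[2])/d[:,2])[:,None]
def rect(P):
    (x,y),(w,h),a=cv2.minAreaRect((P[:,:2]*1000).astype(np.float32))
    if w<h: w,h,a=h,w,a+90
    # a = direction of long side; report deviation of long side from y
    a=(a-90+90)%180-90
    return np.round([x,y,w,h,a],1)
E
python3 - <<'E'
import numpy as np,cv2
from h import *
for n in("top0","side0"):
    c=dict(np.load(n+".npz"));W=world(c);hsv=cv2.cvtColor(c["pixels"],cv2.COLOR_RGB2HSV);S=hsv[...,1]
    print(n,"table S",np.median(S))
    reg={"mat":((.3,-.52),(.66,-.2),.004),"holder":((.35,.2),(.56,.44),.014),"board":((.42,-.18),(.69,.15),.012)}
    for k,(lo,hi,z) in reg.items():
        m=(W[...,0]>lo[0])&(W[...,0]<hi[0])&(W[...,1]>lo[1])&(W[...,1]<hi[1])&(S>80)
        m=m&(W[...,2]<.03)
        m=cv2.morphologyEx(m.astype(np.uint8),cv2.MORPH_OPEN,np.ones((3,3)))
        nn,lab,st,_=cv2.connectedComponentsWithStats(m);i=1+st[1:,4].argmax();v,u=np.where(lab==i)
        print(k,len(u),rect(plane(c,np.c_[u,v],z)))
    inb=(W[...,0]>.42)&(W[...,0]<.68)&(W[...,1]>-.18)&(W[...,1]<.15)
    for k,lo,hi,z,xtra in(("ws",.034,.047,.040,S<70),("block",.096,.108,.102,(W[...,1]<.015)&(W[...,1]>-.06)),("jar",.098,.112,.104,W[...,1]>.015),("mallet",.125,.14,.132,W[...,1]<-.03)):
        m=(inb&xtra&(W[...,2]>lo)&(W[...,2]<hi)).astype(np.uint8)
        nn,lab,st,_=cv2.connectedComponentsWithStats(m);i=1+st[1:,4].argmax();v,u=np.where(lab==i)
        P=plane(c,np.c_[u,v],z);print(k,len(u),rect(P),(P.mean(0)*1000).round(1), (W[lab==i].mean(0)*1000).round(1))
    # inlays: dark
    for k in("dish","pebble"): pass
E
```

```text
top0 table S 43.0
mat 5701 [ 469.9 -341.6  279.9  151.3  -87.7]
holder 1606 [478.4 318.4 149.9  74.6 -11.5]
board 3129 [576.7 -21.3 251.4 151.5  -8. ]
ws 559 [597.  -27.1 107.3  39.9  -6.9] [597.8 -27.7  40. ] [598.  -27.7  39.3]
block 421 [542.  -15.4  52.1  51.7  84. ] [542.1 -15.4 102. ] [542.2 -15.4 101.1]
jar 142 [552.9  55.7  32.2  31.9 -53.5] [552.9  55.4 104. ] [553.1  55.4 103.3]
mallet 82 [530.8 -85.7  22.8  22.4  36.1] [530.8 -86.  132. ] [531.1 -86.2 130.2]
side0 table S 41.0
mat 2849 [ 470.7 -340.6  278.1  150.4  -87.9]
holder 2258 [478.9 320.1 149.1  75.4 -10.9]
board 1997 [578.1 -23.7 259.6 154.5  -8.8]
ws 234 [602.4 -25.6 112.   33.7  -7.2] [608.2 -20.7  40. ] [608.6 -21.4  39.2]
block 337 [542.9 -13.5  56.5  52.8  -4.6] [543.5 -13.8 102. ] [543.9 -14.7 101. ]
jar 124 [555.1  58.2  35.6  31.3  30.5] [554.7  57.1 104. ] [555.2  56.3 102.9]
mallet 60 [532.6 -82.4  26.1  23.9 -12.7] [532.  -82.3 132. ] [533.  -84.8 129.6]
```

```bash
cat > plan.py <<'E'
# usage: plan.py yaw x0 y0 z0 x1 y1 z1 ... (mm): shifts along tool axes per leg (tool down, jaw at yaw deg)
import sys,numpy as np
a=list(map(float,sys.argv[1:]));t=np.radians(a[0]);P=np.array(a[1:]).reshape(-1,3)
A=np.array([[0,0,-1],[np.cos(t),np.sin(t),0],[np.sin(t),-np.cos(t),0]])
for p,q in zip(P,P[1:]): print(q,(A@(q-p)/1000).round(3))
E
cat > st.py <<'E'
from rig import status
import numpy as np
from scipy.spatial.transform import Rotation as R
s=status.get_state();q=s["eef_rot"];M=R.from_quat([*q[1:],q[0]]).as_matrix()
print(round(s["time"],2),(s["tool_pos"]*1000 if hasattr(s["tool_pos"],"shape") else np.array(s["tool_pos"])*1000).round(1),"x",M[:,0].round(3),"yaw",np.degrees(np.arctan2(M[1,1],M[0,1])).round(2),"F",np.round(s["contact_force"],1),"g",s["grip_width"],"q",np.round(s["joint_pos"],2))
E
python3 st.py; python3 plan.py -76.5 158 -656 223 345 -371 223
```

```text
1.1 [ 157.8 -656.3  222.6] x [ 0. -0. -1.] yaw -76.49 F [-0.  -0.1  0.1] g 0.9978197282719093 q [ 1.31  0.47 -0.05  1.53  0.02  1.14 -0.08]
[ 345. -371.  223.] [ 0.    -0.233 -0.248]
```

>>> {"name": "move_arm", "arguments": {"slide": [[0, -0.029, -0.031], [0, -0.058, -0.062], [0, -0.088, -0.093], [0, -0.117, -0.124], [0, -0.146, -0.155], [0, -0.175, -0.186], [0, -0.205, -0.217], [0, -0.234, -0.248]], "dr": [[-0.095, 0, 0], [-0.19, 0, 0], [-0.285, 0, 0], [-0.38, 0, 0], [-0.475, 0, 0], [-0.57, 0, 0], [-0.665, 0, 0], [-0.76, 0, 0]], "hand": [0.7, 0.7, 0.7, 0.7, 0.7, 0.7, 0.7, 0.7]}}

```text
time: 1.9
tool_pos: [0.3449, -0.3693, 0.2229]
eef_rot: [0.287, 0.646, 0.287, -0.646]
contact_force: [0.7, -0.3, -0.1]
grip_width: 0.85
```

```bash
python3 st.py; python3 plan.py -42.3 345 -371 223 531.5 -85.5 223
```

```text
1.9 [ 344.9 -369.3  222.9] x [ 0.    -0.001 -1.   ] yaw -42.12 F [ 0.7 -0.3 -0.1] g 0.850022736066674 q [ 1.    0.21 -0.31  1.92  0.07  1.03 -0.07]
[531.5 -85.5 223. ] [ 0.    -0.054 -0.337]
```

>>> {"name": "move_arm", "arguments": {"slide": [[0, -0.007, -0.042], [0, -0.014, -0.084], [0, -0.021, -0.126], [0, -0.027, -0.168], [0, -0.034, -0.21], [0, -0.041, -0.252], [0, -0.048, -0.294], [0, -0.054, -0.337]], "dr": [[-0.095, 0, 0], [-0.19, 0, 0], [-0.285, 0, 0], [-0.38, 0, 0], [-0.475, 0, 0], [-0.57, 0, 0], [-0.665, 0, 0], [-0.76, 0, 0]], "hand": [0.7, 0.7, 0.7, 0.7, 0.7, 0.7, 0.7, 0.7]}}

```text
time: 2.7
tool_pos: [0.5317, -0.0839, 0.2229]
eef_rot: [0.465, 0.533, 0.464, -0.533]
contact_force: [0.3, -0.2, 0.7]
grip_width: 0.849
```

>>> {"name": "move_arm", "arguments": {"slide": [[0.04, 0, 0], [0.08, 0, 0], [0.11, 0, 0], [0.138, 0, 0], [0.138, 0, 0]], "dr": [[0, 0, 0], [0, 0, 0], [0, 0, 0], [0, 0, 0], [0, 0, 0]], "hand": [0.7, 0.7, 0.7, 0.7, 0.7]}}

```text
time: 3.2
tool_pos: [0.5281, -0.0852, 0.0813]
eef_rot: [-0.462, -0.532, -0.466, 0.536]
contact_force: [-1.1, 0.9, -0.7]
grip_width: 0.85
```

```bash
python3 st.py; python3 - <<'E'
from rig import cams
import cv2
c=cams.capture("side");a=c["pixels"][110:270,270:430,::-1];cv2.imwrite("pics/s1.png",cv2.resize(a,None,fx=3.5,fy=3.5,interpolation=cv2.INTER_CUBIC))
E
```

```text
3.2 [528.1 -85.2  81.3] x [-0.007  0.001 -1.   ] yaw -8.08 F [-1.1  0.9 -0.7] g 0.8496420289731964 q [ 0.49  0.47 -0.52  1.97  0.33  0.79 -0.36]
```

View pics/s1.png

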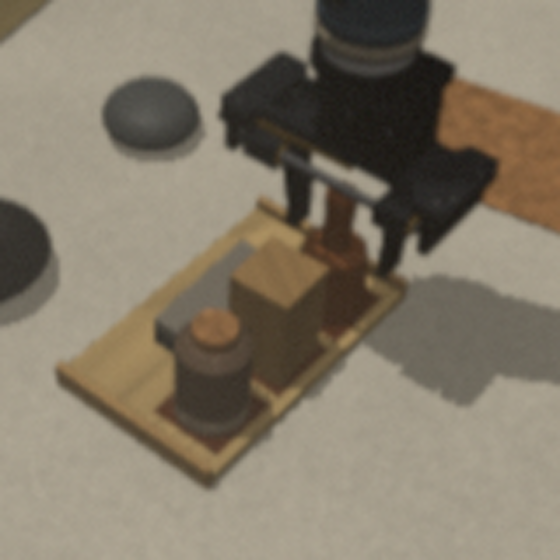

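>>> {"name": "move_arm", "arguments": {"slide": [[0, 0, 0], [0, 0, 0], [0, 0, 0], [0, 0, 0], [0, 0, 0], [0, 0, 0], [0, 0, 0]], "dr": [[0, 0, 0], [0, 0, 0], [0, 0, 0], [0, 0, 0], [0, 0, 0], [0, 0, 0], [0, 0, 0]], "hand": [-1, -1, -1, -1, -1, -1, -1], "grip_force": 25}}

```text
time: 3.95
tool_pos: [0.5314, -0.0853, 0.0848]
eef_rot: [0.464, 0.534, 0.463, -0.534]
contact_force: [-0.2, -0.7, 0.8]
grip_width: 0.3
```

```bash
python3 st.py; python3 plan.py -8 531.5 -85.5 85 531.5 -85.5 235 573.6 -302 235 573.6 -302 77
```

```text
3.95 [531.4 -85.3  84.8] x [ 0.001 -0.    -1.   ] yaw -8.09 F [-0.2 -0.7  0.8] g 0.3000138630649243 q [ 0.49  0.47 -0.52  1.97  0.33  0.79 -0.36]
[531.5 -85.5 235. ] [-0.15  0.    0.  ]
[ 573.6 -302.   235. ] [0.    0.072 0.209]
[ 573.6 -302.    77. ] [0.158 0.    0.   ]
```

>>> {"name": "move_arm", "arguments": {"slide": [[-0.01, 0, 0], [-0.03, 0, 0], [-0.06, 0, 0], [-0.09, 0, 0], [-0.12, 0, 0], [-0.142, 0, 0], [-0.15, 0, 0], [-0.15, 0, 0]], "dr": [[0, 0, 0], [0, 0, 0], [0, 0, 0], [0, 0, 0], [0, 0, 0], [0, 0, 0], [0, 0, 0], [0, 0, 0]], "hand": [-1, -1, -1, -1, -1, -1, -1, -1]}}

```text
time: 4.75
tool_pos: [0.5312, -0.0852, 0.2354]
eef_rot: [0.464, 0.534, 0.463, -0.534]
contact_force: [-0.6, 0.1, -4.0]
grip_width: 0.275
```

>>> {"name": "move_arm", "arguments": {"slide": [[0, 0.004, 0.012], [0, 0.014, 0.04], [0, 0.026, 0.076], [0, 0.039, 0.113], [0, 0.052, 0.15], [0, 0.064, 0.185], [0, 0.07, 0.203], [0, 0.072, 0.209]], "dr": [[0, 0, 0], [0, 0, 0], [0, 0, 0], [0, 0, 0], [0, 0, 0], [0, 0, 0], [0, 0, 0], [0, 0, 0]], "hand": [-1, -1, -1, -1, -1, -1, -1, -1]}}

```text
time: 5.55
tool_pos: [0.5716, -0.3053, 0.2323]
eef_rot: [-0.461, -0.534, -0.463, 0.536]
contact_force: [-0.1, 0.7, -3.1]
grip_width: 0.274
```

>>> {"name": "move_arm", "arguments": {"slide": [[0.01, 0, 0], [0.04, 0, 0], [0.075, 0, 0], [0.11, 0, 0], [0.135, 0, 0], [0.15, 0, 0], [0.157, 0, 0], [0.157, 0, 0]], "dr": [[0, 0, 0], [0, 0, 0], [0, 0, 0], [0, 0, 0], [0, 0, 0], [0, 0, 0], [0, 0, 0], [0, 0, 0]], "hand": [-1, -1, -1, -1, -1, -1, -1, -1]}}

```text
time: 6.35
tool_pos: [0.5737, -0.3012, 0.0779]
eef_rot: [0.464, 0.534, 0.464, -0.533]
contact_force: [0.5, -0.0, -2.1]
grip_width: 0.277
```

>>> {"name": "move_arm", "arguments": {"slide": [[0, 0, 0], [0, 0, 0], [0, 0, 0]], "dr": [[0, 0, 0], [0, 0, 0], [0, 0, 0]], "hand": [-1, -1, -1]}}

```text
time: 6.65
tool_pos: [0.5733, -0.3025, 0.0785]
eef_rot: [0.464, 0.534, 0.463, -0.534]
contact_force: [0.3, 0.5, -3.5]
grip_width: 0.277
```

```bash
python3 st.py; python3 - <<'E'
from rig import cams
import cv2
c=cams.capture("side");a=c["pixels"][80:240,330:490,::-1];cv2.imwrite("pics/s2.png",cv2.resize(a,None,fx=3.5,fy=3.5,interpolation=cv2.INTER_CUBIC))
E
```

```text
6.65 [ 573.3 -302.5   78.5] x [ 0.001 -0.001 -1.   ] yaw -8.1 F [ 0.3  0.5 -3.5] g 0.276904244333961 q [ 0.73  0.61 -0.44  1.71  0.32  0.89  0.01]
```

View pics/s2.png

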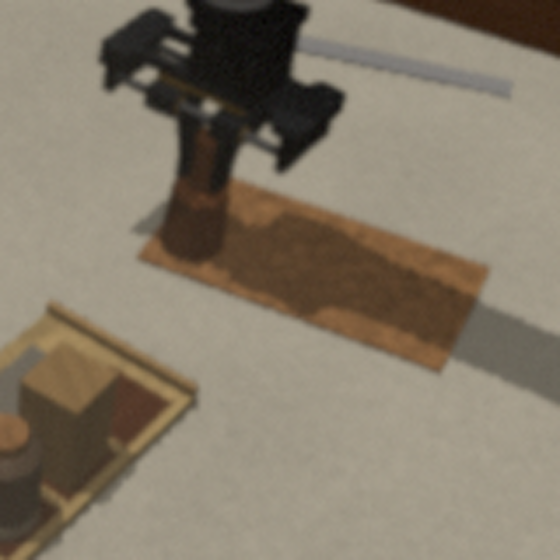

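>>> {"name": "move_arm", "arguments": {"slide": [[0.001, 0, 0], [0.002, 0, 0], [0.002, 0, 0]], "dr": [[0, 0, 0], [0, 0, 0], [0, 0, 0]], "hand": [-1, -1, -1]}}

```text
time: 7.0
tool_pos: [0.5735, -0.3025, 0.0764]
eef_rot: [0.464, 0.534, 0.463, -0.534]
contact_force: [-0.7, 0.3, 2.4]
grip_width: 0.272
```

>>> {"name": "move_arm", "arguments": {"slide": [[0, 0, 0], [0, 0, 0], [0, 0, 0], [0, 0, 0], [0, 0, 0]], "dr": [[0, 0, 0], [0, 0, 0], [0, 0, 0], [0, 0, 0], [0, 0, 0]], "hand": [0, 0.3, 0.7, 0.7, 0.7]}}

```text
time: 7.5
tool_pos: [0.5728, -0.3023, 0.0754]
eef_rot: [-0.463, -0.534, -0.464, 0.534]
contact_force: [0.5, -0.5, 0.0]
grip_width: 0.648
```

```bash
python3 st.py; python3 plan.py -8 573.6 -302 76 573.6 -302 226 542.5 -15.5 226 542.5 -15.5 56
```

```text
7.5 [ 572.8 -302.3   75.4] x [-0.  0. -1.] yaw -8.09 F [ 0.5 -0.5  0. ] g 0.6475065444611163 q [ 0.73  0.62 -0.44  1.71  0.33  0.88  0.01]
[ 573.6 -302.   226. ] [-0.15  0.    0.  ]
[542.5 -15.5 226. ] [ 0.    -0.071 -0.279]
[542.5 -15.5  56. ] [0.17 0.   0.  ]
```

>>> {"name": "move_arm", "arguments": {"slide": [[-0.03, 0, 0], [-0.08, 0, 0], [-0.125, 0, 0], [-0.15, 0, 0]], "dr": [[0, 0, 0], [0, 0, 0], [0, 0, 0], [0, 0, 0]], "hand": [0.7, 0.7, 0.7, 0.7]}}

```text
time: 7.9
tool_pos: [0.5745, -0.3025, 0.23]
eef_rot: [0.465, 0.535, 0.462, -0.533]
contact_force: [0.6, 0.5, 0.5]
grip_width: 0.841
```

>>> {"name": "move_arm", "arguments": {"slide": [[0, -0.008, -0.03], [0, -0.02, -0.078], [0, -0.032, -0.126], [0, -0.044, -0.174], [0, -0.056, -0.222], [0, -0.067, -0.264], [0, -0.071, -0.279], [0, -0.071, -0.279]], "dr": [[0, 0, 0], [0, 0, 0], [0, 0, 0], [0, 0, 0], [0, 0, 0], [0, 0, 0], [0, 0, 0], [0, 0, 0]], "hand": [0.7, 0.7, 0.7, 0.7, 0.7, 0.7, 0.7, 0.7]}}

```text
time: 8.7
tool_pos: [0.5416, -0.0131, 0.2259]
eef_rot: [0.465, 0.533, 0.465, -0.532]
contact_force: [-0.8, -0.3, -0.2]
grip_width: 0.853
```

>>> {"name": "move_arm", "arguments": {"slide": [[0.04, 0, 0], [0.085, 0, 0], [0.125, 0, 0], [0.155, 0, 0], [0.17, 0, 0], [0.17, 0, 0]], "dr": [[0, 0, 0], [0, 0, 0], [0, 0, 0], [0, 0, 0], [0, 0, 0], [0, 0, 0]], "hand": [0.7, 0.7, 0.7, 0.7, 0.7, 0.7]}}

```text
time: 9.3
tool_pos: [0.5408, -0.0181, 0.0536]
eef_rot: [-0.462, -0.533, -0.464, 0.536]
contact_force: [-0.7, -0.6, -0.2]
grip_width: 0.848
```

>>> {"name": "move_arm", "arguments": {"slide": [[0, 0, 0], [0, 0, 0], [0, 0, 0], [0, 0, 0], [0, 0, 0], [0, 0, 0]], "dr": [[0, 0, 0], [0, 0, 0], [0, 0, 0], [0, 0, 0], [0, 0, 0], [0, 0, 0]], "hand": [-1, -1, -1, -1, -1, -1], "grip_force": 25}}

```text
time: 9.9
tool_pos: [0.5432, -0.0162, 0.0569]
eef_rot: [0.464, 0.535, 0.463, -0.533]
contact_force: [0.2, -1.6, 6.5]
grip_width: 0.597
```

```bash
python3 st.py; python3 plan.py -8 542.5 -15.5 56 542.5 -15.5 206 486 -365.4 206 486 -365.4 48;  python3 - <<'E'
from rig import cams
import cv2
c=cams.capture("side");a=c["pixels"][80:260,270:470,::-1];cv2.imwrite("pics/s3.png",cv2.resize(a,None,fx=3,fy=3,interpolation=cv2.INTER_CUBIC))
E
```

```text
9.9 [543.2 -16.2  56.9] x [ 0.003 -0.001 -1.   ] yaw -8.1 F [ 0.2 -1.6  6.5] g 0.5972865208670354 q [ 0.36  0.52 -0.52  1.97  0.38  0.74 -0.53]
[542.5 -15.5 206. ] [-0.15  0.    0.  ]
[ 486.  -365.4  206. ] [ 0.    -0.007  0.354]
[ 486.  -365.4   48. ] [0.158 0.    0.   ]
```

View pics/s3.png

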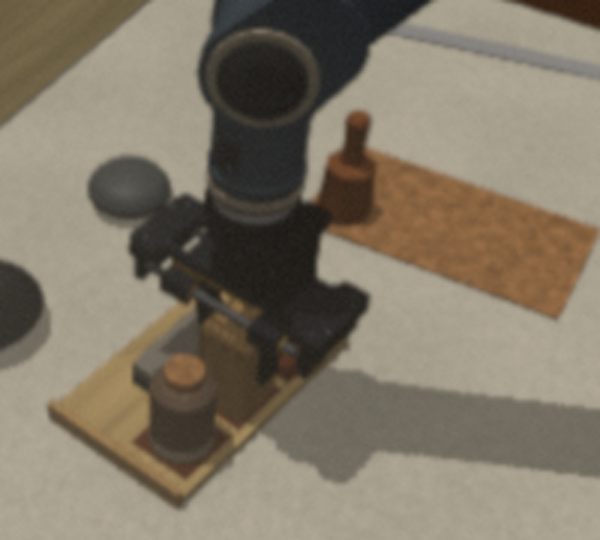

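>>> {"name": "move_arm", "arguments": {"slide": [[-0.01, 0, 0], [-0.03, 0, 0], [-0.06, 0, 0], [-0.09, 0, 0], [-0.12, 0, 0], [-0.142, 0, 0], [-0.15, 0, 0], [-0.15, 0, 0]], "dr": [[0, 0, 0], [0, 0, 0], [0, 0, 0], [0, 0, 0], [0, 0, 0], [0, 0, 0], [0, 0, 0], [0, 0, 0]], "hand": [-1, -1, -1, -1, -1, -1, -1, -1]}}

```text
time: 10.75
tool_pos: [0.542, -0.016, 0.2063]
eef_rot: [0.464, 0.534, 0.463, -0.534]
contact_force: [0.2, 0.1, -2.1]
grip_width: 0.598
```

>>> {"name": "move_arm", "arguments": {"slide": [[0, 0, 0.012], [0, -0.001, 0.035], [0, -0.001, 0.065], [0, -0.002, 0.1], [0, -0.002, 0.135], [0, -0.003, 0.17], [0, -0.004, 0.205], [0, -0.005, 0.24]], "dr": [[0, 0, 0], [0, 0, 0], [0, 0, 0], [0, 0, 0], [0, 0, 0], [0, 0, 0], [0, 0, 0], [0, 0, 0]], "hand": [-1, -1, -1, -1, -1, -1, -1, -1]}}

```text
time: 11.55
tool_pos: [0.5011, -0.255, 0.2036]
eef_rot: [-0.462, -0.534, -0.464, 0.535]
contact_force: [0.5, 1.0, -1.5]
grip_width: 0.598
```

>>> {"name": "move_arm", "arguments": {"slide": [[0, 0, 0.035], [0, -0.001, 0.065], [0, -0.002, 0.09], [0, -0.002, 0.107], [0, -0.002, 0.114], [0, -0.002, 0.114]], "dr": [[0, 0, 0], [0, 0, 0], [0, 0, 0], [0, 0, 0], [0, 0, 0], [0, 0, 0]], "hand": [-1, -1, -1, -1, -1, -1]}}

```text
time: 12.15
tool_pos: [0.4845, -0.366, 0.2046]
eef_rot: [-0.463, -0.534, -0.464, 0.534]
contact_force: [0.3, 1.0, -1.3]
grip_width: 0.6
```

>>> {"name": "move_arm", "arguments": {"slide": [[0.01, 0, 0], [0.04, 0, 0], [0.075, 0, 0], [0.11, 0, 0], [0.135, 0, 0], [0.15, 0, 0], [0.156, 0, 0], [0.156, 0, 0]], "dr": [[0, 0, 0], [0, 0, 0], [0, 0, 0], [0, 0, 0], [0, 0, 0], [0, 0, 0], [0, 0, 0], [0, 0, 0]], "hand": [-1, -1, -1, -1, -1, -1, -1, -1]}}

```text
time: 12.95
tool_pos: [0.486, -0.3645, 0.0501]
eef_rot: [0.464, 0.534, 0.464, -0.533]
contact_force: [0.5, -0.9, -0.6]
grip_width: 0.6
```

>>> {"name": "move_arm", "arguments": {"slide": [[0, 0, 0], [0.001, 0, 0], [0.002, 0, 0], [0.003, 0, 0], [0.003, 0, 0]], "dr": [[0, 0, 0], [0, 0, 0], [0, 0, 0], [0, 0, 0], [0, 0, 0]], "hand": [-1, -1, -1, -1, -1]}}

```text
time: 13.45
tool_pos: [0.4859, -0.3659, 0.0489]
eef_rot: [-0.464, -0.534, -0.463, 0.534]
contact_force: [-2.8, 2.1, 10.6]
grip_width: 0.594
```

```bash
python3 st.py
```

```text
13.45 [ 485.9 -365.9   48.9] x [ 0.001 -0.001 -1.   ] yaw -8.1 F [-2.8  2.1 10.6] g 0.5941101532531826 q [ 0.88  0.59 -0.41  1.83  0.32  0.78  0.16]
```

>>> {"name": "move_arm", "arguments": {"slide": [[-0.001, 0, 0], [-0.001, 0, 0], [-0.001, 0, 0], [-0.001, 0, 0]], "dr": [[0, 0, 0], [0, 0, 0], [0, 0, 0], [0, 0, 0]], "hand": [-1, 0.4, 0.7, 0.7]}}

```text
time: 13.85
tool_pos: [0.4851, -0.3656, 0.0474]
eef_rot: [0.463, 0.534, 0.463, -0.534]
contact_force: [-0.0, -0.0, 0.4]
grip_width: 0.785
```

```bash
python3 st.py; python3 plan.py -8 486 -365.5 48 486 -365.5 208 553.5 56 208 553.5 56 52;python3 plan.py -8 553.5 56 52 553.5 56 202 374 -324.6 202 374 -324.6 44
```

```text
13.85 [ 485.1 -365.6   47.4] x [ 0. -0. -1.] yaw -8.1 F [-0.  -0.   0.4] g 0.7852032572546938 q [ 0.88  0.59 -0.41  1.83  0.32  0.78  0.16]
[ 486.  -365.5  208. ] [-0.16  0.    0.  ]
[553.5  56.  208. ] [ 0.     0.008 -0.427]
[553.5  56.   52. ] [0.156 0.    0.   ]
[553.5  56.  202. ] [-0.15  0.    0.  ]
[ 374.  -324.6  202. ] [ 0.    -0.125  0.402]
[ 374.  -324.6   44. ] [0.158 0.    0.   ]
```

>>> {"name": "move_arm", "arguments": {"slide": [[-0.02, 0, 0], [-0.06, 0, 0], [-0.11, 0, 0], [-0.15, 0, 0], [-0.16, 0, 0]], "dr": [[0, 0, 0], [0, 0, 0], [0, 0, 0], [0, 0, 0], [0, 0, 0]], "hand": [0.7, 0.7, 0.7, 0.7, 0.7]}}

```text
time: 14.35
tool_pos: [0.4877, -0.3667, 0.2129]
eef_rot: [0.467, 0.535, 0.46, -0.533]
contact_force: [1.1, -1.4, 0.3]
grip_width: 0.851
```

>>> {"name": "move_arm", "arguments": {"slide": [[0, 0.001, -0.03], [0, 0.001, -0.075], [0, 0.002, -0.12], [0, 0.003, -0.165], [0, 0.004, -0.21], [0, 0.005, -0.255], [0, 0.006, -0.3], [0, 0.006, -0.34]], "dr": [[0, 0, 0], [0, 0, 0], [0, 0, 0], [0, 0, 0], [0, 0, 0], [0, 0, 0], [0, 0, 0], [0, 0, 0]], "hand": [0.7, 0.7, 0.7, 0.7, 0.7, 0.7, 0.7, 0.7]}}

```text
time: 15.15
tool_pos: [0.5385, -0.0275, 0.2068]
eef_rot: [-0.463, -0.534, -0.464, 0.534]
contact_force: [0.2, -0.4, 0.3]
grip_width: 0.85
```

>>> {"name": "move_arm", "arguments": {"slide": [[0, 0.001, -0.035], [0, 0.002, -0.065], [0, 0.002, -0.087], [0, 0.002, -0.087]], "dr": [[0, 0, 0], [0, 0, 0], [0, 0, 0], [0, 0, 0]], "hand": [0.7, 0.7, 0.7, 0.7]}}

```text
time: 15.55
tool_pos: [0.5525, 0.0601, 0.2069]
eef_rot: [0.464, 0.533, 0.466, -0.532]
contact_force: [-0.1, -0.5, -0.2]
grip_width: 0.849
```

>>> {"name": "move_arm", "arguments": {"slide": [[0.03, 0, 0], [0.07, 0, 0], [0.11, 0, 0], [0.14, 0, 0], [0.156, 0, 0], [0.156, 0, 0], [0.156, 0, 0]], "dr": [[0, 0, 0], [0, 0, 0], [0, 0, 0], [0, 0, 0], [0, 0, 0], [0, 0, 0], [0, 0, 0]], "hand": [0.7, 0.7, 0.7, 0.7, 0.7, 0.7, 0.7]}}

```text
time: 16.25
tool_pos: [0.5538, 0.0558, 0.0522]
eef_rot: [0.464, 0.534, 0.463, -0.534]
contact_force: [-0.0, -0.9, -0.0]
grip_width: 0.851
```

>>> {"name": "move_arm", "arguments": {"slide": [[0, 0, 0], [0, 0, 0], [0, 0, 0], [0, 0, 0], [0, 0, 0], [0, 0, 0]], "dr": [[0, 0, 0], [0, 0, 0], [0, 0, 0], [0, 0, 0], [0, 0, 0], [0, 0, 0]], "hand": [-1, -1, -1, -1, -1, -1], "grip_force": 30}}

```text
time: 16.85
tool_pos: [0.5549, 0.0562, 0.0529]
eef_rot: [0.464, 0.535, 0.463, -0.533]
contact_force: [2.3, -0.6, 6.3]
grip_width: 0.634
```

```bash
python3 st.py
```

```text
16.85 [554.9  56.2  52.9] x [ 0.004  0.    -1.   ] yaw -8.1 F [ 2.3 -0.6  6.3] g 0.6337136314913537 q [ 0.24  0.55 -0.54  1.94  0.41  0.75 -0.68]
```

>>> {"name": "move_arm", "arguments": {"slide": [[-0.01, 0, 0], [-0.03, 0, 0], [-0.06, 0, 0], [-0.09, 0, 0], [-0.12, 0, 0], [-0.142, 0, 0], [-0.15, 0, 0], [-0.15, 0, 0]], "dr": [[0, 0, 0], [0, 0, 0], [0, 0, 0], [0, 0, 0], [0, 0, 0], [0, 0, 0], [0, 0, 0], [0, 0, 0]], "hand": [-1, -1, -1, -1, -1, -1, -1, -1]}}

```text
time: 17.65
tool_pos: [0.5527, 0.0561, 0.2019]
eef_rot: [-0.464, -0.534, -0.463, 0.534]
contact_force: [1.1, -1.3, -3.5]
grip_width: 0.637
```

>>> {"name": "move_arm", "arguments": {"slide": [[0, -0.003, 0.01], [0, -0.01, 0.032], [0, -0.02, 0.064], [0, -0.03, 0.097], [0, -0.041, 0.131], [0, -0.052, 0.166], [0, -0.063, 0.201], [0, -0.073, 0.235]], "dr": [[0, 0, 0], [0, 0, 0], [0, 0, 0], [0, 0, 0], [0, 0, 0], [0, 0, 0], [0, 0, 0], [0, 0, 0]], "hand": [-1, -1, -1, -1, -1, -1, -1, -1]}}

```text
time: 18.45
tool_pos: [0.4448, -0.168, 0.1998]
eef_rot: [-0.462, -0.533, -0.464, 0.535]
contact_force: [0.6, 0.0, -2.4]
grip_width: 0.636
```

>>> {"name": "move_arm", "arguments": {"slide": [[0, -0.011, 0.035], [0, -0.021, 0.067], [0, -0.031, 0.1], [0, -0.041, 0.13], [0, -0.048, 0.153], [0, -0.052, 0.167], [0, -0.052, 0.167]], "dr": [[0, 0, 0], [0, 0, 0], [0, 0, 0], [0, 0, 0], [0, 0, 0], [0, 0, 0], [0, 0, 0]], "hand": [-1, -1, -1, -1, -1, -1, -1]}}

```text
time: 19.15
tool_pos: [0.3707, -0.3258, 0.2003]
eef_rot: [-0.461, -0.535, -0.463, 0.535]
contact_force: [0.4, 0.0, -3.3]
grip_width: 0.635
```

>>> {"name": "move_arm", "arguments": {"slide": [[0.01, 0, 0], [0.04, 0, 0], [0.075, 0, 0], [0.11, 0, 0], [0.135, 0, 0], [0.15, 0, 0], [0.156, 0, 0], [0.156, 0, 0]], "dr": [[0, 0, 0], [0, 0, 0], [0, 0, 0], [0, 0, 0], [0, 0, 0], [0, 0, 0], [0, 0, 0], [0, 0, 0]], "hand": [-1, -1, -1, -1, -1, -1, -1, -1]}}

```text
time: 19.95
tool_pos: [0.3735, -0.3223, 0.0453]
eef_rot: [0.464, 0.534, 0.465, -0.533]
contact_force: [-0.7, 0.6, -3.3]
grip_width: 0.632
```

>>> {"name": "move_arm", "arguments": {"slide": [[0, 0, 0], [0, 0, 0], [0.001, 0, 0], [0.002, 0, 0], [0.002, 0, 0]], "dr": [[0, 0, 0], [0, 0, 0], [0, 0, 0], [0, 0, 0], [0, 0, 0]], "hand": [-1, -1, -1, -1, -1]}}

```text
time: 20.45
tool_pos: [0.3733, -0.3245, 0.0446]
eef_rot: [-0.464, -0.534, -0.463, 0.534]
contact_force: [-1.3, 1.3, 7.1]
grip_width: 0.634
```

```bash
python3 st.py;  python3 - <<'E'
from rig import cams
import cv2
c=cams.capture("side");a=c["pixels"][80:260,270:490,::-1];cv2.imwrite("pics/s4.png",cv2.resize(a,None,fx=3,fy=3,interpolation=cv2.INTER_CUBIC))
E
```

```text
20.45 [ 373.3 -324.5   44.6] x [ 0.    -0.001 -1.   ] yaw -8.09 F [-1.3  1.3  7.1] g 0.6340213927070288 q [ 0.94  0.45 -0.38  2.1   0.28  0.64  0.22]
```

View pics/s4.png

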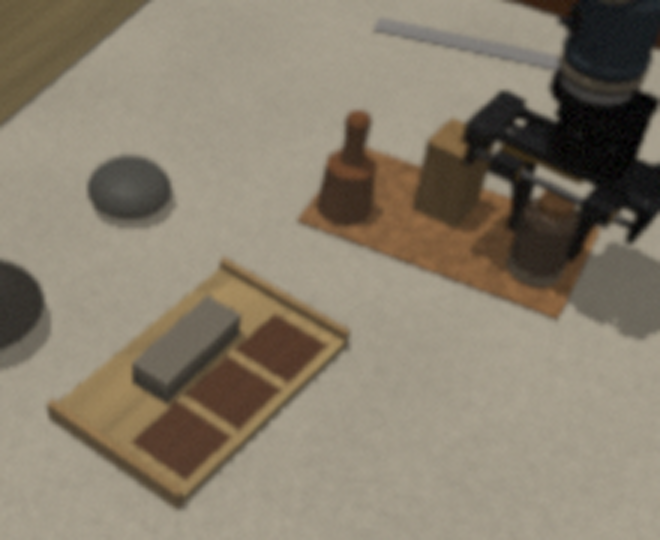

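>>> {"name": "move_arm", "arguments": {"slide": [[0, 0, 0], [0, 0, 0], [0, 0, 0], [0, 0, 0], [-0.03, 0, 0], [-0.08, 0, 0], [-0.13, 0, 0], [-0.16, 0, 0]], "dr": [[0, 0, 0], [0, 0, 0], [0, 0, 0], [0, 0, 0], [0, 0, 0], [0, 0, 0], [0, 0, 0], [0, 0, 0]], "hand": [0.4, 0.7, 0.7, 0.7, 0.7, 0.7, 0.7, 0.7]}}

```text
time: 21.3
tool_pos: [0.3741, -0.325, 0.2072]
eef_rot: [0.465, 0.534, 0.462, -0.534]
contact_force: [0.1, 0.1, -0.2]
grip_width: 0.848
```

```bash
python3 st.py;  cat > meas.py <<'E'
from rig import cams
import cv2,sys
from h import *
for n in("top","side"):
    c=cams.capture(n);np.savez(n+sys.argv[1]+".npz",**c);cv2.imwrite(f"pics/{n}{sys.argv[1]}.png",c["pixels"][:,:,::-1])
    W=world(c);p=c["pixels"].astype(int);S=cv2.cvtColor(c["pixels"],cv2.COLOR_RGB2HSV)[...,1]
    inb=(abs(W[...,0]-.577)<.1)&(abs(W[...,1]+.022)<.15)
    m=(inb&(W[...,2]<.025)&(p[...,0]<115)&(S>90)).astype(np.uint8)
    nn,lab,st,_=cv2.connectedComponentsWithStats(m)
    for i in range(1,nn):
        if st[i,4]>100:
            v,u=np.where(lab==i);print(n,"inlay",st[i,4],rect(plane(c,np.c_[u,v],.012)))
    m=(inb&(S<70)&(W[...,2]>.03)&(W[...,2]<.05)).astype(np.uint8)
    nn,lab,st,_=cv2.connectedComponentsWithStats(m)
    i=1+st[1:,4].argmax();v,u=np.where(lab==i);print(n,"ws",st[i,4],rect(plane(c,np.c_[u,v],.040)))
E
python3 meas.py 1
```

```text
21.3 [ 374.1 -325.   207.2] x [ 0.004 -0.003 -1.   ] yaw -8.08 F [ 0.1  0.1 -0.2] g 0.8477927998065511 q [ 1.03  0.22 -0.47  1.95  0.12  0.99  0.37]
top inlay 1644 [548.9 -15.6 204.   71.   -8.7]
top ws 592 [597.  -27.1 107.1  40.3  -6.9]
side inlay 102 [ 559.9 -141.   149.    11.3   80.4]
side inlay 1252 [547.1 -16.5 205.1  68.7  -7.8]
side inlay 120 [595.5 100.1 147.7  16.8  86.1]
side ws 484 [597.8 -23.3 113.1  43.3  -7.3]
```

```bash
python3 - <<'E'
from h import *
for n in("top1","side1"):
    c=dict(np.load(n+".npz"));W=world(c);g=c["pixels"].astype(int)
    inb=(abs(W[...,0]-.565)<.07)&(abs(W[...,1]+.022)<.13)&(W[...,2]<.025)
    r=(g[...,1]).astype(np.uint8);t,_=cv2.threshold(r[inb&(g[...,0]>g[...,2]+12)].reshape(-1,1),0,255,cv2.THRESH_OTSU)
    m=(inb&(r<t)&(g[...,0]>g[...,2]+12)).astype(np.uint8);m=cv2.morphologyEx(m,cv2.MORPH_OPEN,np.ones((3,3)))
    nn,lab,st,_=cv2.connectedComponentsWithStats(m)
    for i in range(1,nn):
        if st[i,4]>100:
            v,u=np.where(lab==i);P=plane(c,np.c_[u,v],.012);print(n,t,st[i,4],rect(P),(P.mean(0)*1000).round(1))
E
python3 plan.py -8 374 -324.6 204 597.4 -25.5 204 597.4 -25.5 21
python3 plan.py -8 597.4 -25.5 21 597.4 -25.5 121 478.6 319.2 121 478.6 319.2 17
```

```text
top1 81.0 520 [556.8  54.6  65.5  62.3  81.3] [554.6  54.9  12. ]
top1 81.0 552 [547.5 -15.5  68.2  57.2  81.3] [546.4 -15.6  12. ]
top1 81.0 520 [536.3 -87.7  68.4  57.1  80.8] [533.7 -86.4  12. ]
side1 94.0 1281 [549.8 -16.4 204.2  74.5  -7.5] [548.  -11.2  12. ]
[597.4 -25.5 204. ] [ 0.     0.18  -0.327]
[597.4 -25.5  21. ] [0.183 0.    0.   ]
[597.4 -25.5 121. ] [-0.1  0.   0. ]
[478.6 319.2 121. ] [ 0.    -0.166 -0.325]
[478.6 319.2  17. ] [0.104 0.    0.   ]
```

>>> {"name": "move_arm", "arguments": {"slide": [[0, 0.016, -0.03], [0, 0.038, -0.07], [0, 0.061, -0.111], [0, 0.084, -0.152], [0, 0.107, -0.194], [0, 0.13, -0.236], [0, 0.153, -0.278], [0, 0.172, -0.312]], "dr": [[0, 0, 0], [0, 0, 0], [0, 0, 0], [0, 0, 0], [0, 0, 0], [0, 0, 0], [0, 0, 0], [0, 0, 0]], "hand": [0.7, 0.7, 0.7, 0.7, 0.7, 0.7, 0.7, 0.7]}}

```text
time: 22.2
tool_pos: [0.5876, -0.0369, 0.2022]
eef_rot: [-0.463, -0.533, -0.465, 0.534]
contact_force: [0.9, -0.1, -0.2]
grip_width: 0.848
```

>>> {"name": "move_arm", "arguments": {"slide": [[0, 0.008, -0.015], [0.03, 0.008, -0.015], [0.07, 0.008, -0.015], [0.11, 0.008, -0.015], [0.145, 0.008, -0.015], [0.17, 0.008, -0.015], [0.183, 0.008, -0.015], [0.183, 0.008, -0.015]], "dr": [[0, 0, 0], [0, 0, 0], [0, 0, 0], [0, 0, 0], [0, 0, 0], [0, 0, 0], [0, 0, 0], [0, 0, 0]], "hand": [0.7, 0.7, 0.7, 0.7, 0.7, 0.7, 0.7, 0.7]}}

```text
time: 23.0
tool_pos: [0.5952, -0.0268, 0.0184]
eef_rot: [-0.462, -0.533, -0.464, 0.535]
contact_force: [-0.6, 0.1, 0.4]
grip_width: 0.851
```

>>> {"name": "move_arm", "arguments": {"slide": [[0, 0, 0], [0, 0, 0], [0, 0, 0], [0, 0, 0], [0, 0, 0], [0, 0, 0], [0, 0, 0]], "dr": [[0, 0, 0], [0, 0, 0], [0, 0, 0], [0, 0, 0], [0, 0, 0], [0, 0, 0], [0, 0, 0]], "hand": [-1, -1, -1, -1, -1, -1, -1], "grip_force": 40}}

```text
time: 23.7
tool_pos: [0.5982, -0.0261, 0.0214]
eef_rot: [0.464, 0.535, 0.463, -0.533]
contact_force: [1.9, -0.7, 3.8]
grip_width: 0.454
```

>>> {"name": "move_arm", "arguments": {"slide": [[-0.01, 0, 0], [-0.03, 0, 0], [-0.055, 0, 0], [-0.08, 0, 0], [-0.095, 0, 0], [-0.1, 0, 0], [-0.1, 0, 0]], "dr": [[0, 0, 0], [0, 0, 0], [0, 0, 0], [0, 0, 0], [0, 0, 0], [0, 0, 0], [0, 0, 0]], "hand": [-1, -1, -1, -1, -1, -1, -1]}}

```text
time: 24.4
tool_pos: [0.5967, -0.026, 0.1206]
eef_rot: [-0.464, -0.534, -0.463, 0.534]
contact_force: [-0.5, -0.8, -2.9]
grip_width: 0.456
```

```bash
python3 st.py;  python3 - <<'E'
from rig import cams
import cv2
c=cams.capture("side");a=c["pixels"][80:260,250:450,::-1];cv2.imwrite("pics/s5.png",cv2.resize(a,None,fx=3,fy=3,interpolation=cv2.INTER_CUBIC))
E
```

```text
24.4 [596.7 -26.  120.6] x [-0. -0. -1.] yaw -8.09 F [-0.5 -0.8 -2.9] g 0.4558659667977412 q [ 0.39  0.51 -0.56  1.8   0.33  0.92 -0.46]
```

View pics/s5.png

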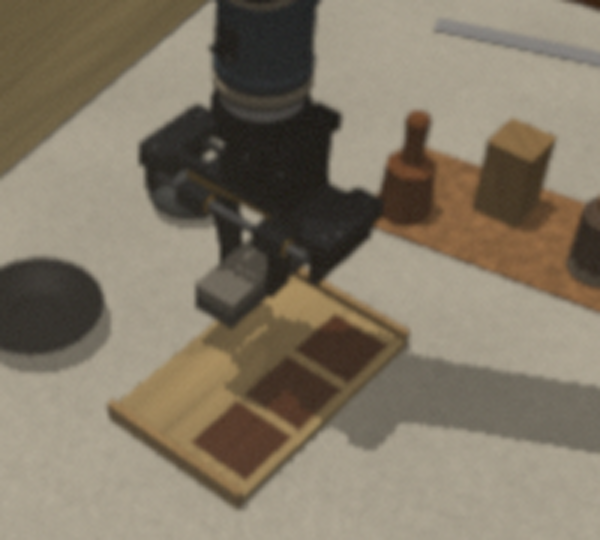

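>>> {"name": "move_arm", "arguments": {"slide": [[0, -0.006, -0.012], [0, -0.019, -0.037], [0, -0.036, -0.07], [0, -0.053, -0.103], [0, -0.07, -0.136], [0, -0.087, -0.17], [0, -0.104, -0.203], [0, -0.121, -0.236]], "dr": [[0, 0, 0], [0, 0, 0], [0, 0, 0], [0, 0, 0], [0, 0, 0], [0, 0, 0], [0, 0, 0], [0, 0, 0]], "hand": [-1, -1, -1, -1, -1, -1, -1, -1]}}

```text
time: 25.25
tool_pos: [0.5083, 0.2267, 0.1195]
eef_rot: [-0.463, -0.533, -0.464, 0.534]
contact_force: [1.1, 1.2, -2.2]
grip_width: 0.46
```

>>> {"name": "move_arm", "arguments": {"slide": [[0, -0.016, -0.031], [0, -0.03, -0.059], [0, -0.04, -0.079], [0, -0.045, -0.089], [0, -0.045, -0.089], [0, -0.045, -0.089]], "dr": [[0.02, 0, 0], [0.04, 0, 0], [0.06, 0, 0], [0.071, 0, 0], [0.071, 0, 0], [0.071, 0, 0]], "hand": [-1, -1, -1, -1, -1, -1]}}

```text
time: 25.85
tool_pos: [0.4784, 0.3179, 0.1198]
eef_rot: [-0.449, -0.546, -0.448, 0.547]
contact_force: [-0.1, -0.2, -2.4]
grip_width: 0.454
```

>>> {"name": "move_arm", "arguments": {"slide": [[0.015, 0, 0], [0.04, 0, 0], [0.065, 0, 0], [0.08, 0, 0], [0.085, 0, 0], [0.085, 0, 0], [0.085, 0, 0]], "dr": [[0, 0, 0], [0, 0, 0], [0, 0, 0], [0, 0, 0], [0, 0, 0], [0, 0, 0], [0, 0, 0]], "hand": [-1, -1, -1, -1, -1, -1, -1]}}

```text
time: 26.55
tool_pos: [0.4791, 0.3196, 0.0363]
eef_rot: [0.448, 0.547, 0.448, -0.546]
contact_force: [-0.4, 0.0, -2.7]
grip_width: 0.454
```

```bash
python3 st.py;  python3 - <<'E'
from rig import cams
import cv2
from h import *
c=cams.capture("side");a=c["pixels"][240:390,210:390,::-1];a=cv2.resize(a,None,fx=3,fy=3,interpolation=cv2.INTER_CUBIC)
c=cams.capture("top");b=c["pixels"][225:305,145:255,::-1];b=cv2.resize(b,None,fx=3,fy=3,interpolation=cv2.INTER_CUBIC)
b=cv2.copyMakeBorder(b,0,450-240,0,0,0);cv2.imwrite("pics/s6.png",np.hstack([a,b])[:,:800])
E
```

```text
26.55 [479.1 319.6  36.3] x [ 0.001  0.001 -1.   ] yaw -11.3 F [-0.4  0.  -2.7] g 0.45410298501919333 q [-0.26  0.6  -0.54  1.91  0.44  0.75 -1.24]
```

View pics/s6.png

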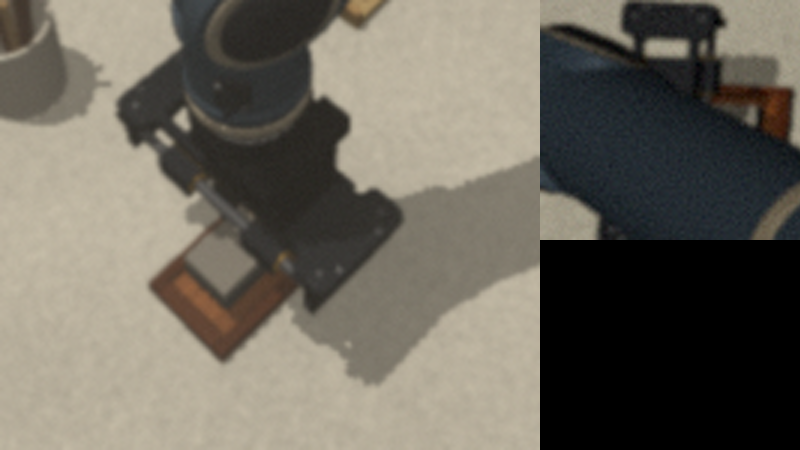

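>>> {"name": "move_arm", "arguments": {"slide": [[0.006, 0, 0], [0.012, 0, 0], [0.016, 0, 0], [0.018, 0, 0], [0.019, 0, 0], [0.02, 0, 0]], "dr": [[0, 0, 0], [0, 0, 0], [0, 0, 0], [0, 0, 0], [0, 0, 0], [0, 0, 0]], "hand": [-1, -1, -1, -1, -1, -1]}}

```text
time: 27.25
tool_pos: [0.478, 0.3188, 0.0174]
eef_rot: [-0.449, -0.546, -0.448, 0.547]
contact_force: [-6.0, -5.8, 21.6]
grip_width: 0.46
```

```bash
python3 st.py
```

```text
27.25 [478.  318.8  17.4] x [-0.    -0.003 -1.   ] yaw -11.28 F [-6.  -5.8 21.6] g 0.4598947704518147 q [-0.27  0.62 -0.52  1.92  0.46  0.72 -1.26]
```

>>> {"name": "move_arm", "arguments": {"slide": [[-0.001, 0, 0], [-0.001, 0, 0], [-0.001, 0, 0], [-0.001, 0, 0], [-0.03, 0, 0], [-0.075, 0, 0], [-0.12, 0, 0], [-0.16, 0, 0]], "dr": [[0, 0, 0], [0, 0, 0], [0, 0, 0], [0, 0, 0], [0, 0, 0], [0, 0, 0], [0, 0, 0], [0, 0, 0]], "hand": [-1, 0.4, 0.4, 0.4, 0.5, 0.7, 0.7, 0.7]}}

```text
time: 28.05
tool_pos: [0.4785, 0.3195, 0.1775]
eef_rot: [0.448, 0.547, 0.449, -0.546]
contact_force: [1.1, 0.6, -0.4]
grip_width: 0.839
```

```bash
python3 st.py; python3 plan.py -11.2 478.6 319.2 176 531.5 -85.5 230
python3 plan.py -8 478.6 319.2 176 573.6 -302 230 573.6 -302 77
```

```text
28.05 [478.5 319.5 177.5] x [ 0.001  0.001 -1.   ] yaw -11.27 F [ 1.1  0.6 -0.4] g 0.8393940102908884 q [-0.17  0.43 -0.64  1.8   0.29  1.01 -1.12]
[531.5 -85.5 230. ] [-0.054  0.13   0.387]
[ 573.6 -302.   230. ] [-0.054  0.181  0.602]
[ 573.6 -302.    77. ] [0.153 0.    0.   ]
```

>>> {"name": "move_arm", "arguments": {"slide": [[-0.006, 0.013, 0.039], [-0.012, 0.029, 0.087], [-0.019, 0.045, 0.135], [-0.026, 0.061, 0.183], [-0.032, 0.077, 0.231], [-0.039, 0.093, 0.279], [-0.046, 0.109, 0.327], [-0.051, 0.123, 0.368]], "dr": [[0, 0, 0], [-0.02, 0, 0], [-0.04, 0, 0], [-0.06, 0, 0], [-0.071, 0, 0], [-0.071, 0, 0], [-0.071, 0, 0], [-0.071, 0, 0]], "hand": [0.7, 0.7, 0.7, 0.7, 0.7, 0.7, 0.7, 0.7]}}

```text
time: 28.85
tool_pos: [0.5271, -0.0678, 0.2271]
eef_rot: [0.464, 0.534, 0.463, -0.534]
contact_force: [1.3, 0.7, 0.6]
grip_width: 0.85
```

```bash
python3 st.py; python3 - <<'E'
from rig import cams
import cv2
from h import *
c=cams.capture("side");a=c["pixels"][240:390,210:390,::-1];a=cv2.resize(a,None,fx=2.2,fy=2.2,interpolation=cv2.INTER_CUBIC)
W=world(c);m=(abs(W[...,0]-.4785)<.06)&(abs(W[...,1]-.319)<.09)&(W[...,2]>.028);P=W[m]
v,u=np.where(m);print("side",rect(plane(c,np.c_[u,v],.036)),len(u),np.percentile(P[:,2],[5,50,95]), np.linalg.lstsq(np.c_[P[:,:2]-P[:,:2].mean(0),np.ones(len(P))],P[:,2],rcond=None)[0])
c=cams.capture("top");b=c["pixels"][225:305,145:255,::-1];b=cv2.resize(b,None,fx=3.5,fy=3.5,interpolation=cv2.INTER_CUBIC)
W=world(c);m=(abs(W[...,0]-.4785)<.06)&(abs(W[...,1]-.319)<.09)&(W[...,2]>.028);P=W[m]
v,u=np.where(m);print("top",rect(plane(c,np.c_[u,v],.036)),len(u),np.percentile(P[:,2],[5,50,95]),np.linalg.lstsq(np.c_[P[:,:2]-P[:,:2].mean(0),np.ones(len(P))],P[:,2],rcond=None)[0])
b=cv2.copyMakeBorder(b,0,max(0,a.shape[0]-b.shape[0]),0,0,0);cv2.imwrite("pics/s7.png",np.hstack([a,b[:a.shape[0]]]))
E
python3 plan.py -8 528.9 -65.3 227 573.6 -302 230 573.6 -302 77
python3 plan.py -8  573.6 -302 77 573.6 -302 235 531.5 -85.5 235
```

```text
28.85 [527.1 -67.8 227.1] x [ 0.001 -0.    -1.   ] yaw -8.09 F [1.3 0.7 0.6] g 0.8495149426054629 q [ 0.5   0.28 -0.55  1.84  0.17  1.06 -0.25]
side [476.3 318.5 110.8  42.  -10.9] 961 [0.0320303  0.03470084 0.03691647] [ 0.01659544 -0.00308314  0.03457246]
top [475.2 316.7 110.6  39.8 -10.9] 657 [0.03168835 0.03519011 0.03915898] [-0.01155112  0.00130829  0.03538078]
[ 573.6 -302.   230. ] [-0.003  0.077  0.228]
[ 573.6 -302.    77. ] [0.153 0.    0.   ]
[ 573.6 -302.   235. ] [-0.158  0.     0.   ]
[531.5 -85.5 235. ] [ 0.    -0.072 -0.209]
```

View pics/s7.png

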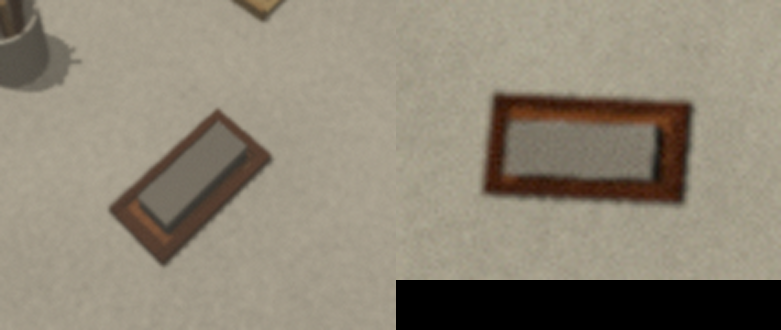

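>>> {"name": "move_arm", "arguments": {"slide": [[0, 0.01, 0.03], [-0.001, 0.026, 0.076], [-0.001, 0.041, 0.122], [-0.002, 0.057, 0.168], [-0.003, 0.071, 0.21], [-0.003, 0.077, 0.228], [-0.003, 0.077, 0.228]], "dr": [[0, 0, 0], [0, 0, 0], [0, 0, 0], [0, 0, 0], [0, 0, 0], [0, 0, 0], [0, 0, 0]], "hand": [0.5, 0.5, 0.5, 0.5, 0.5, 0.5, 0.5]}}

```text
time: 29.65
tool_pos: [0.5707, -0.3056, 0.2285]
eef_rot: [-0.462, -0.535, -0.462, 0.535]
contact_force: [-0.6, 0.9, 0.4]
grip_width: 0.749
```

>>> {"name": "move_arm", "arguments": {"slide": [[0.03, 0, 0], [0.07, 0, 0], [0.11, 0, 0], [0.14, 0, 0], [0.153, 0, 0], [0.153, 0, 0], [0.153, 0, 0]], "dr": [[0, 0, 0], [0, 0, 0], [0, 0, 0], [0, 0, 0], [0, 0, 0], [0, 0, 0], [0, 0, 0]], "hand": [0.5, 0.5, 0.5, 0.5, 0.5, 0.5, 0.5]}}

```text
time: 30.35
tool_pos: [0.5725, -0.3015, 0.0781]
eef_rot: [0.464, 0.534, 0.463, -0.533]
contact_force: [0.2, -0.4, 0.7]
grip_width: 0.747
```

>>> {"name": "move_arm", "arguments": {"slide": [[0, 0, 0], [0, 0, 0], [0, 0, 0], [0, 0, 0], [0, 0, 0], [0, 0, 0], [0, 0, 0]], "dr": [[0, 0, 0], [0, 0, 0], [0, 0, 0], [0, 0, 0], [0, 0, 0], [0, 0, 0], [0, 0, 0]], "hand": [-1, -1, -1, -1, -1, -1, -1], "grip_force": 25}}

```text
time: 31.05
tool_pos: [0.5714, -0.3024, 0.0766]
eef_rot: [0.464, 0.534, 0.463, -0.534]
contact_force: [0.5, 0.5, 0.2]
grip_width: 0.271
```

>>> {"name": "move_arm", "arguments": {"slide": [[-0.01, 0, 0], [-0.03, 0, 0], [-0.06, 0, 0], [-0.09, 0, 0], [-0.12, 0, 0], [-0.148, 0, 0], [-0.158, 0, 0], [-0.158, 0, 0]], "dr": [[0, 0, 0], [0, 0, 0], [0, 0, 0], [0, 0, 0], [0, 0, 0], [0, 0, 0], [0, 0, 0], [0, 0, 0]], "hand": [-1, -1, -1, -1, -1, -1, -1, -1]}}

```text
time: 31.85
tool_pos: [0.5716, -0.3024, 0.236]
eef_rot: [0.464, 0.534, 0.463, -0.534]
contact_force: [-0.2, -0.6, -3.0]
grip_width: 0.28
```

>>> {"name": "move_arm", "arguments": {"slide": [[0, -0.004, -0.012], [0, -0.014, -0.04], [0, -0.026, -0.076], [0, -0.039, -0.113], [0, -0.052, -0.15], [0, -0.064, -0.185], [0, -0.07, -0.203], [0, -0.072, -0.209]], "dr": [[0, 0, 0], [0, 0, 0], [0, 0, 0], [0, 0, 0], [0, 0, 0], [0, 0, 0], [0, 0, 0], [0, 0, 0]], "hand": [-1, -1, -1, -1, -1, -1, -1, -1]}}

```text
time: 32.65
tool_pos: [0.5273, -0.0813, 0.233]
eef_rot: [-0.464, -0.532, -0.466, 0.533]
contact_force: [-0.0, -0.5, -2.4]
grip_width: 0.278
```

```bash
python3 st.py
```

```text
32.65 [527.3 -81.3 233. ] x [-0.004  0.001 -1.   ] yaw -7.77 F [-0.  -0.5 -2.4] g 0.2780524992945037 q [ 0.52  0.28 -0.55  1.83  0.16  1.08 -0.21]
```

>>> {"name": "move_arm", "arguments": {"slide": [[0.01, 0.002, 0], [0.04, 0.002, 0], [0.075, 0.002, 0], [0.11, 0.002, 0], [0.135, 0.002, 0], [0.142, 0.002, 0], [0.142, 0.002, 0], [0.142, 0.002, 0]], "dr": [[0, 0, 0], [0, 0, 0], [0, 0, 0], [0, 0, 0], [0, 0, 0], [0, 0, 0], [0, 0, 0], [0, 0, 0]], "hand": [-1, -1, -1, -1, -1, -1, -1, -1]}}

```text
time: 33.45
tool_pos: [0.5322, -0.0862, 0.0932]
eef_rot: [0.464, 0.535, 0.463, -0.534]
contact_force: [0.9, -0.6, -2.8]
grip_width: 0.277
```

>>> {"name": "move_arm", "arguments": {"slide": [[0, 0, 0], [0, 0, 0], [0, 0, 0]], "dr": [[0, 0, 0], [0, 0, 0], [0, 0, 0]], "hand": [-1, -1, -1]}}

```text
time: 33.75
tool_pos: [0.5318, -0.0857, 0.0934]
eef_rot: [0.464, 0.534, 0.463, -0.534]
contact_force: [-0.9, -0.8, -3.2]
grip_width: 0.275
```

```bash
python3 st.py; python3 - <<'E'
from rig import cams
import cv2
from h import *
c=cams.capture("side");a=c["pixels"][130:260,260:420,::-1];a=cv2.resize(a,None,fx=4,fy=4,interpolation=cv2.INTER_CUBIC);cv2.imwrite("pics/s8.png",a)
E
python3 st.py
```

```text
33.75 [531.8 -85.7  93.4] x [ 0.002 -0.001 -1.   ] yaw -8.1 F [-0.9 -0.8 -3.2] g 0.2749939777566134 q [ 0.47  0.45 -0.49  1.96  0.29  0.8  -0.33]
33.8 [531.6 -85.6  93.3] x [ 0.001 -0.    -1.   ] yaw -8.09 F [-0.1 -0.6 -2. ] g 0.27721771032586934 q [ 0.47  0.45 -0.49  1.96  0.29  0.8  -0.33]
```

View pics/s8.png

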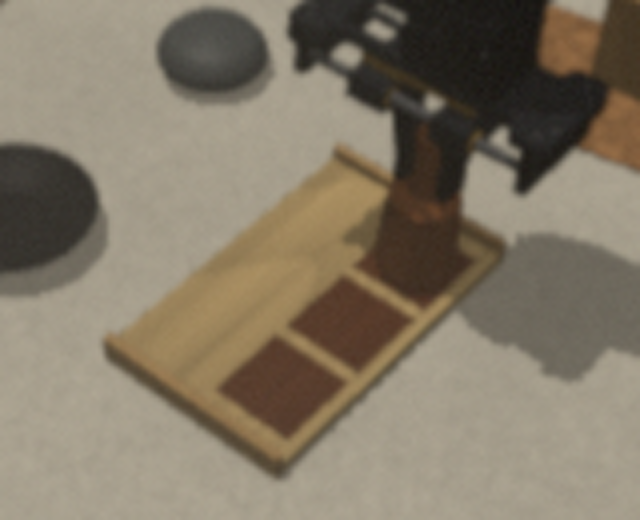

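>>> {"name": "move_arm", "arguments": {"slide": [[0.004, 0, 0], [0.007, 0, 0], [0.008, 0, 0], [0.009, 0, 0], [0.009, 0, 0]], "dr": [[0, 0, 0], [0, 0, 0], [0, 0, 0], [0, 0, 0], [0, 0, 0]], "hand": [-1, -1, -1, -1, -1]}}

```text
time: 34.3
tool_pos: [0.5321, -0.0848, 0.0845]
eef_rot: [0.464, 0.534, 0.463, -0.533]
contact_force: [-0.1, 1.4, 5.4]
grip_width: 0.276
```

>>> {"name": "move_arm", "arguments": {"slide": [[0, 0, 0], [0, 0, 0], [0, 0, 0], [0, 0, 0], [-0.03, 0, 0], [-0.075, 0, 0], [-0.12, 0, 0], [-0.15, 0, 0]], "dr": [[0, 0, 0], [0, 0, 0], [0, 0, 0], [0, 0, 0], [0, 0, 0], [0, 0, 0], [0, 0, 0], [0, 0, 0]], "hand": [0, 0.3, 0.7, 0.7, 0.7, 0.7, 0.7, 0.7]}}

```text
time: 35.1
tool_pos: [0.5322, -0.0855, 0.2367]
eef_rot: [0.465, 0.535, 0.462, -0.533]
contact_force: [-0.3, -0.4, -0.2]
grip_width: 0.831
```

```bash
python3 st.py; python3 plan.py -8 531.5 -85.5 234 486 -365.5 210 486 -365.5 48 486 -365.5 206 542.5 -15.5 206
```

```text
35.1 [532.2 -85.5 236.7] x [ 0.004 -0.001 -1.   ] yaw -8.09 F [-0.3 -0.4 -0.2] g 0.8313006397596927 q [ 0.53  0.28 -0.55  1.82  0.16  1.08 -0.22]
[ 486.  -365.5  210. ] [ 0.024 -0.006  0.284]
[ 486.  -365.5   48. ] [0.162 0.    0.   ]
[ 486.  -365.5  206. ] [-0.158  0.     0.   ]
[542.5 -15.5 206. ] [ 0.     0.007 -0.354]
```

>>> {"name": "move_arm", "arguments": {"slide": [[0.002, -0.001, 0.03], [0.006, -0.002, 0.075], [0.01, -0.003, 0.12], [0.014, -0.004, 0.165], [0.018, -0.005, 0.21], [0.022, -0.006, 0.255], [0.024, -0.006, 0.284], [0.024, -0.006, 0.284]], "dr": [[0, 0, 0], [0, 0, 0], [0, 0, 0], [0, 0, 0], [0, 0, 0], [0, 0, 0], [0, 0, 0], [0, 0, 0]], "hand": [0.7, 0.7, 0.7, 0.7, 0.7, 0.7, 0.7, 0.7]}}

```text
time: 35.9
tool_pos: [0.4825, -0.3718, 0.2083]
eef_rot: [-0.461, -0.535, -0.461, 0.537]
contact_force: [0.5, -0.5, -0.4]
grip_width: 0.85
```

>>> {"name": "move_arm", "arguments": {"slide": [[0.03, 0, 0], [0.07, 0, 0], [0.11, 0, 0], [0.145, 0, 0], [0.162, 0, 0], [0.162, 0, 0], [0.162, 0, 0]], "dr": [[0, 0, 0], [0, 0, 0], [0, 0, 0], [0, 0, 0], [0, 0, 0], [0, 0, 0], [0, 0, 0]], "hand": [0.7, 0.7, 0.7, 0.7, 0.7, 0.7, 0.7]}}

```text
time: 36.6
tool_pos: [0.4861, -0.3652, 0.048]
eef_rot: [0.464, 0.534, 0.464, -0.534]
contact_force: [-0.4, 1.1, -0.6]
grip_width: 0.853
```

>>> {"name": "move_arm", "arguments": {"slide": [[0, 0, 0], [0, 0, 0], [0, 0, 0], [0, 0, 0], [0, 0, 0], [0, 0, 0]], "dr": [[0, 0, 0], [0, 0, 0], [0, 0, 0], [0, 0, 0], [0, 0, 0], [0, 0, 0]], "hand": [-1, -1, -1, -1, -1, -1], "grip_force": 25}}

```text
time: 37.2
tool_pos: [0.4858, -0.3662, 0.0484]
eef_rot: [0.464, 0.534, 0.463, -0.534]
contact_force: [-1.1, 0.6, 5.5]
grip_width: 0.597
```

>>> {"name": "move_arm", "arguments": {"slide": [[-0.01, 0, 0], [-0.03, 0, 0], [-0.06, 0, 0], [-0.09, 0, 0], [-0.12, 0, 0], [-0.148, 0, 0], [-0.158, 0, 0], [-0.158, 0, 0]], "dr": [[0, 0, 0], [0, 0, 0], [0, 0, 0], [0, 0, 0], [0, 0, 0], [0, 0, 0], [0, 0, 0], [0, 0, 0]], "hand": [-1, -1, -1, -1, -1, -1, -1, -1]}}

```text
time: 38.0
tool_pos: [0.4859, -0.3661, 0.2068]
eef_rot: [0.464, 0.534, 0.463, -0.534]
contact_force: [1.0, -0.1, -1.6]
grip_width: 0.598
```

>>> {"name": "move_arm", "arguments": {"slide": [[0, 0, -0.012], [0, 0.001, -0.035], [0, 0.001, -0.065], [0, 0.002, -0.1], [0, 0.002, -0.135], [0, 0.003, -0.17], [0, 0.004, -0.205], [0, 0.005, -0.24]], "dr": [[0, 0, 0], [0, 0, 0], [0, 0, 0], [0, 0, 0], [0, 0, 0], [0, 0, 0], [0, 0, 0], [0, 0, 0]], "hand": [-1, -1, -1, -1, -1, -1, -1, -1]}}

```text
time: 38.8
tool_pos: [0.5226, -0.1263, 0.2035]
eef_rot: [-0.463, -0.533, -0.465, 0.535]
contact_force: [0.6, -0.1, -1.4]
grip_width: 0.597
```

>>> {"name": "move_arm", "arguments": {"slide": [[0, 0, -0.035], [0, 0.001, -0.065], [0, 0.002, -0.09], [0, 0.002, -0.107], [0, 0.002, -0.114], [0, 0.002, -0.114], [0, 0.002, -0.114], [0, 0.002, -0.114]], "dr": [[0, 0, 0], [0, 0, 0], [0, 0, 0], [0, 0, 0], [0, 0, 0], [0, 0, 0], [0, 0, 0], [0, 0, 0]], "hand": [-1, -1, -1, -1, -1, -1, -1, -1]}}

```text
time: 39.6
tool_pos: [0.5418, -0.0178, 0.2051]
eef_rot: [-0.463, -0.534, -0.463, 0.535]
contact_force: [-0.8, 0.8, -2.0]
grip_width: 0.6
```

```bash
python3 st.py
```

```text
39.6 [541.8 -17.8 205.1] x [-0.001 -0.001 -1.   ] yaw -8.21 F [-0.8  0.8 -2. ] g 0.5995241575516908 q [ 0.41  0.32 -0.56  1.85  0.2   1.03 -0.37]
```

>>> {"name": "move_arm", "arguments": {"slide": [[0.01, 0, 0], [0.04, 0, 0], [0.075, 0, 0], [0.11, 0, 0], [0.135, 0, 0], [0.143, 0, 0], [0.143, 0, 0], [0.143, 0, 0]], "dr": [[0, 0, 0], [0, 0, 0], [0, 0, 0], [0, 0, 0], [0, 0, 0], [0, 0, 0], [0, 0, 0], [0, 0, 0]], "hand": [-1, -1, -1, -1, -1, -1, -1, -1]}}

```text
time: 40.4
tool_pos: [0.5431, -0.0164, 0.0635]
eef_rot: [0.464, 0.535, 0.463, -0.534]
contact_force: [0.9, -0.4, -0.4]
grip_width: 0.597
```

>>> {"name": "move_arm", "arguments": {"slide": [[0, 0, 0], [0, 0, 0], [0, 0, 0]], "dr": [[0, 0, 0], [0, 0, 0], [0, 0, 0]], "hand": [-1, -1, -1]}}

```text
time: 40.7
tool_pos: [0.5427, -0.0164, 0.0635]
eef_rot: [0.464, 0.534, 0.463, -0.534]
contact_force: [0.1, 0.7, -1.9]
grip_width: 0.599
```

```bash
python3 st.py
```

```text
40.7 [542.7 -16.4  63.5] x [ 0.002 -0.    -1.   ] yaw -8.09 F [ 0.1  0.7 -1.9] g 0.5993227157298099 q [ 0.33  0.5  -0.49  1.97  0.34  0.75 -0.5 ]
```

>>> {"name": "move_arm", "arguments": {"slide": [[0.003, 0, 0], [0.005, 0, 0], [0.006, 0, 0], [0.007, 0, 0], [0.007, 0, 0]], "dr": [[0, 0, 0], [0, 0, 0], [0, 0, 0], [0, 0, 0], [0, 0, 0]], "hand": [-1, -1, -1, -1, -1]}}

```text
time: 41.2
tool_pos: [0.5419, -0.0165, 0.0564]
eef_rot: [-0.464, -0.534, -0.463, 0.534]
contact_force: [-3.5, -0.9, 6.5]
grip_width: 0.599
```

```bash
python3 st.py; python3 plan.py -8 542.5 -15.5 206 374 -324.6 206 374 -324.6 44 374 -324.6 202 553.5 56 202
```

```text
41.2 [541.9 -16.5  56.4] x [-0.001 -0.001 -1.   ] yaw -8.09 F [-3.5 -0.9  6.5] g 0.5991337342895721 q [ 0.33  0.51 -0.48  1.98  0.35  0.74 -0.51]
[ 374.  -324.6  206. ] [ 0.    -0.124  0.33 ]
[ 374.  -324.6   44. ] [0.162 0.    0.   ]
[ 374.  -324.6  202. ] [-0.158  0.     0.   ]
[553.5  56.  202. ] [ 0.     0.125 -0.402]
```

>>> {"name": "move_arm", "arguments": {"slide": [[0, 0, 0], [0, 0, 0], [0, 0, 0], [0, 0, 0], [-0.03, 0, 0], [-0.075, 0, 0], [-0.12, 0, 0], [-0.15, 0, 0]], "dr": [[0, 0, 0], [0, 0, 0], [0, 0, 0], [0, 0, 0], [0, 0, 0], [0, 0, 0], [0, 0, 0], [0, 0, 0]], "hand": [0.3, 0.6, 0.7, 0.7, 0.7, 0.7, 0.7, 0.7]}}

```text
time: 42.0
tool_pos: [0.5432, -0.016, 0.2087]
eef_rot: [0.464, 0.535, 0.463, -0.533]
contact_force: [0.4, -0.4, -1.4]
grip_width: 0.848
```

>>> {"name": "move_arm", "arguments": {"slide": [[0, -0.011, 0.03], [0, -0.028, 0.075], [0, -0.045, 0.12], [0, -0.062, 0.165], [0, -0.079, 0.21], [0, -0.096, 0.255], [0, -0.113, 0.3], [0, -0.124, 0.33]], "dr": [[0, 0, 0], [0, 0, 0], [0, 0, 0], [0, 0, 0], [0, 0, 0], [0, 0, 0], [0, 0, 0], [0, 0, 0]], "hand": [0.7, 0.7, 0.7, 0.7, 0.7, 0.7, 0.7, 0.7]}}

```text
time: 42.8
tool_pos: [0.3704, -0.3288, 0.2055]
eef_rot: [-0.463, -0.535, -0.462, 0.535]
contact_force: [0.3, -0.6, -0.1]
grip_width: 0.85
```

>>> {"name": "move_arm", "arguments": {"slide": [[0, 0, 0], [0.03, 0, 0], [0.07, 0, 0], [0.11, 0, 0], [0.145, 0, 0], [0.162, 0, 0], [0.162, 0, 0], [0.162, 0, 0]], "dr": [[0, 0, 0], [0, 0, 0], [0, 0, 0], [0, 0, 0], [0, 0, 0], [0, 0, 0], [0, 0, 0], [0, 0, 0]], "hand": [0.7, 0.7, 0.7, 0.7, 0.7, 0.7, 0.7, 0.7]}}

```text
time: 43.6
tool_pos: [0.3737, -0.3252, 0.0439]
eef_rot: [0.464, 0.534, 0.464, -0.534]
contact_force: [0.1, -0.0, 0.1]
grip_width: 0.852
```

>>> {"name": "move_arm", "arguments": {"slide": [[0, 0, 0], [0, 0, 0], [0, 0, 0], [0, 0, 0], [0, 0, 0], [0, 0, 0]], "dr": [[0, 0, 0], [0, 0, 0], [0, 0, 0], [0, 0, 0], [0, 0, 0], [0, 0, 0]], "hand": [-1, -1, -1, -1, -1, -1], "grip_force": 30}}

```text
time: 44.2
tool_pos: [0.3733, -0.3261, 0.0445]
eef_rot: [-0.464, -0.534, -0.463, 0.534]
contact_force: [-1.2, 0.3, 6.6]
grip_width: 0.636
```

>>> {"name": "move_arm", "arguments": {"slide": [[-0.01, 0, 0], [-0.03, 0, 0], [-0.06, 0, 0], [-0.09, 0, 0], [-0.12, 0, 0], [-0.148, 0, 0], [-0.158, 0, 0], [-0.158, 0, 0]], "dr": [[0, 0, 0], [0, 0, 0], [0, 0, 0], [0, 0, 0], [0, 0, 0], [0, 0, 0], [0, 0, 0], [0, 0, 0]], "hand": [-1, -1, -1, -1, -1, -1, -1, -1]}}

```text
time: 45.0
tool_pos: [0.3733, -0.326, 0.2026]
eef_rot: [0.464, 0.534, 0.463, -0.534]
contact_force: [-0.3, 0.2, -3.2]
grip_width: 0.634
```

```bash
python3 st.py
```

```text
45.0 [ 373.3 -326.   202.6] x [ 0.002 -0.002 -1.   ] yaw -8.1 F [-0.3  0.2 -3.2] g 0.6336951414397415 q [ 0.98  0.22 -0.4   1.96  0.11  0.98  0.39]
```

>>> {"name": "move_arm", "arguments": {"slide": [[0, 0.003, -0.01], [0, 0.01, -0.032], [0, 0.02, -0.064], [0, 0.03, -0.097], [0, 0.041, -0.131], [0, 0.052, -0.166], [0, 0.063, -0.201], [0, 0.073, -0.235]], "dr": [[0, 0, 0], [0, 0, 0], [0, 0, 0], [0, 0, 0], [0, 0, 0], [0, 0, 0], [0, 0, 0], [0, 0, 0]], "hand": [-1, -1, -1, -1, -1, -1, -1, -1]}}

```text
time: 45.8
tool_pos: [0.4775, -0.1006, 0.1996]
eef_rot: [-0.463, -0.533, -0.465, 0.534]
contact_force: [-0.1, 0.1, -3.3]
grip_width: 0.636
```

>>> {"name": "move_arm", "arguments": {"slide": [[0, 0.011, -0.035], [0, 0.021, -0.067], [0, 0.031, -0.1], [0, 0.041, -0.13], [0, 0.048, -0.153], [0, 0.052, -0.167], [0, 0.052, -0.167], [0, 0.052, -0.167]], "dr": [[0, 0, 0], [0, 0, 0], [0, 0, 0], [0, 0, 0], [0, 0, 0], [0, 0, 0], [0, 0, 0], [0, 0, 0]], "hand": [-1, -1, -1, -1, -1, -1, -1, -1]}}

```text
time: 46.6
tool_pos: [0.5523, 0.0538, 0.2004]
eef_rot: [-0.463, -0.533, -0.464, 0.535]
contact_force: [0.9, -0.3, -2.8]
grip_width: 0.636
```

>>> {"name": "move_arm", "arguments": {"slide": [[0.01, 0, 0], [0.04, 0, 0], [0.075, 0, 0], [0.11, 0, 0], [0.135, 0, 0], [0.143, 0, 0], [0.143, 0, 0], [0.143, 0, 0]], "dr": [[0, 0, 0], [0, 0, 0], [0, 0, 0], [0, 0, 0], [0, 0, 0], [0, 0, 0], [0, 0, 0], [0, 0, 0]], "hand": [-1, -1, -1, -1, -1, -1, -1, -1]}}

```text
time: 47.4
tool_pos: [0.5542, 0.0545, 0.0596]
eef_rot: [0.464, 0.535, 0.463, -0.534]
contact_force: [0.5, -0.7, -3.8]
grip_width: 0.635
```

>>> {"name": "move_arm", "arguments": {"slide": [[0, 0, 0], [0, 0, 0], [0, 0, 0]], "dr": [[0, 0, 0], [0, 0, 0], [0, 0, 0]], "hand": [-1, -1, -1]}}

```text
time: 47.7
tool_pos: [0.5538, 0.0548, 0.0594]
eef_rot: [0.464, 0.534, 0.463, -0.534]
contact_force: [-0.1, -0.7, -2.4]
grip_width: 0.633
```

```bash
python3 st.py
```

```text
47.7 [553.8  54.8  59.4] x [ 0.002 -0.    -1.   ] yaw -8.09 F [-0.1 -0.7 -2.4] g 0.6329810063897303 q [ 0.23  0.53 -0.53  1.94  0.38  0.76 -0.66]
```

Lower about 8 mm (contact expected near z = 52), then release and lift.

>>> {"name": "move_arm", "arguments": {"slide": [[0.003, 0, 0], [0.005, 0, 0], [0.006, 0, 0], [0.007, 0, 0], [0.007, 0, 0]], "dr": [[0, 0, 0], [0, 0, 0], [0, 0, 0], [0, 0, 0], [0, 0, 0]], "hand": [-1, -1, -1, -1, -1]}}

```text
time: 48.2
tool_pos: [0.5531, 0.0547, 0.0525]
eef_rot: [-0.464, -0.534, -0.463, 0.534]
contact_force: [-3.8, -0.9, 7.1]
grip_width: 0.634
```

>>> {"name": "move_arm", "arguments": {"slide": [[0, 0, 0], [0, 0, 0], [0, 0, 0], [0, 0, 0], [-0.03, 0, 0], [-0.075, 0, 0], [-0.12, 0, 0], [-0.17, 0, 0]], "dr": [[0, 0, 0], [0, 0, 0], [0, 0, 0], [0, 0, 0], [0, 0, 0], [0, 0, 0], [0, 0, 0], [0, 0, 0]], "hand": [0.3, 0.6, 0.7, 0.7, 0.7, 0.7, 0.7, 0.7]}}

```text
time: 49.0
tool_pos: [0.5527, 0.0547, 0.2227]
eef_rot: [-0.463, -0.534, -0.464, 0.534]
contact_force: [1.6, -0.0, 0.7]
grip_width: 0.849
```

>>> {"name": "move_arm", "arguments": {"slide": [[0, -0.02, 0.03], [0, -0.04, 0.07], [0, -0.06, 0.11], [0, -0.08, 0.15], [0, -0.1, 0.19], [0, -0.12, 0.23], [0, -0.14, 0.27], [0, -0.14, 0.3]], "dr": [[0, 0, 0], [0, 0, 0], [0, 0, 0], [0, 0, 0], [0, 0, 0], [0, 0, 0], [0, 0, 0], [0, 0, 0]], "hand": [0.7, 0.7, 0.7, 0.7, 0.7, 0.7, 0.7, 0.7]}}

```text
time: 49.8
tool_pos: [0.3692, -0.2247, 0.2215]
eef_rot: [-0.463, -0.534, -0.463, 0.536]
contact_force: [1.0, 0.3, -0.0]
grip_width: 0.849
```

```bash
python3 st.py; python3 - <<'E'
from rig import cams
import cv2
from h import *
ims=[]
for n in("top","side"):
    c=cams.capture(n);np.savez(n+"9.npz",**c);W=world(c);S=cv2.cvtColor(c["pixels"],cv2.COLOR_RGB2HSV)[...,1]
    inb=(W[...,0]>.42)&(W[...,0]<.68)&(W[...,1]>-.18)&(W[...,1]<.15)
    for k,lo,hi,z,x in(("block",.096,.108,.102,(W[...,1]<.015)&(W[...,1]>-.06)),("jar",.098,.112,.104,W[...,1]>.015),("mallet",.125,.14,.132,W[...,1]<-.03)):
        m=(inb&x&(W[...,2]>lo)&(W[...,2]<hi)).astype(np.uint8)
        nn,lab,st,_=cv2.connectedComponentsWithStats(m);i=1+st[1:,4].argmax();v,u=np.where(lab==i)
        P=plane(c,np.c_[u,v],z);print(n,k,len(u),rect(P),(P.mean(0)*1000).round(1))
    y0,y1,x0,x1=(175,255,255,380) if n=="top" else (140,260,270,395)
    ims.append(cv2.resize(c["pixels"][y0:y1,x0:x1,::-1],(400,int((y1-y0)*400/(x1-x0))),interpolation=cv2.INTER_CUBIC))
h=max(i.shape[0] for i in ims)
cv2.imwrite("pics/s9.png",np.hstack([cv2.copyMakeBorder(i,0,h-i.shape[0],0,0,0) for i in ims]))
E
```

```text
49.8 [ 369.2 -224.7  221.5] x [-0.002 -0.001 -1.   ] yaw -8.29 F [ 1.   0.3 -0. ] g 0.8494687205008341 q [ 0.87  0.1  -0.45  2.06  0.05  1.    0.25]
top block 431 [538.7 -14.4  50.5  50.3  81.3] [538.8 -14.8 102. ]
top jar 140 [549.6  55.9  32.   31.6 -79.7] [549.7  55.8 104. ]
top mallet 87 [530.  -83.   22.3  22.   80.5] [530.1 -82.9 132. ]
side block 337 [540.6 -13.5  54.7  53.   -6.7] [540.2 -13.3 102. ]
side jar 124 [552.   58.3  32.   31.6  32.6] [551.5  57.5 104. ]
side mallet 60 [530.4 -79.6  24.9  24.   -5.4] [530.4 -79.7 132. ]
```

View pics/s9.png

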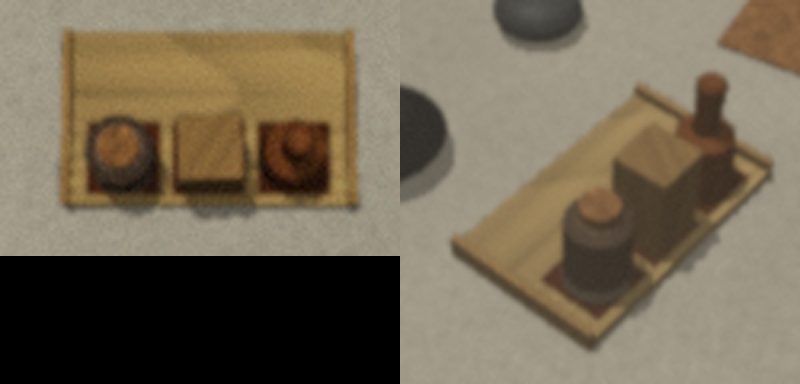

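```bash
python3 st.py; python3 plan.py -8.09 373.2 -222.8 222 531.8 -85.5 222 531.8 -85.5 85;python3 plan.py -8.09 532.8 -88.5 230 542.3 -16.4 230 542.3 -16.4 57;python3 plan.py -8.09 545.3 -16.4 200 553.5 54.7 200 553.5 54.7 53 
```

```text
49.9 [ 371.  -226.8  221.6] x [ 0.    -0.002 -1.   ] yaw -8.54 F [-0.5  1.5 -0.4] g 0.850507645909903 q [ 0.87  0.1  -0.44  2.05  0.05  1.    0.25]
[531.8 -85.5 222. ] [ 0.     0.138 -0.158]
[531.8 -85.5  85. ] [0.137 0.    0.   ]
[542.3 -16.4 230. ] [ 0.    -0.001 -0.073]
[542.3 -16.4  57. ] [0.173 0.    0.   ]
[553.5  54.7 200. ] [ 0.    -0.002 -0.072]
[553.5  54.7  53. ] [0.147 0.    0.   ]
```

>>> {"name": "move_arm", "arguments": {"slide": [[0, 0.02, -0.022], [0, 0.043, -0.048], [0, 0.072, -0.081], [0, 0.1, -0.113], [0, 0.125, -0.141], [0, 0.138, -0.158], [0, 0.138, -0.158], [0, 0.138, -0.158]], "dr": [[0, 0, 0], [0, 0, 0], [0, 0, 0], [0, 0, 0], [0, 0, 0], [0, 0, 0], [0, 0, 0], [0, 0, 0]], "hand": [0.5, 0.5, 0.5, 0.5, 0.5, 0.5, 0.5, 0.5]}}

```text
time: 50.7
tool_pos: [0.531, -0.0848, 0.2212]
eef_rot: [-0.464, -0.533, -0.464, 0.534]
contact_force: [0.0, -0.1, 0.9]
grip_width: 0.752
```

```bash
python3 st.py
```

```text
50.7 [531.  -84.8 221.2] x [-0.001  0.    -1.   ] yaw -7.98 F [ 0.  -0.1  0.9] g 0.7520042783167074 q [ 0.54  0.3  -0.56  1.84  0.18  1.06 -0.23]
```

>>> {"name": "move_arm", "arguments": {"slide": [[0.03, 0, 0], [0.07, 0, 0], [0.11, 0, 0], [0.13, 0, 0], [0.136, 0, 0], [0.136, 0, 0], [0.136, 0, 0]], "dr": [[0, 0, 0], [0, 0, 0], [0, 0, 0], [0, 0, 0], [0, 0, 0], [0, 0, 0], [0, 0, 0]], "hand": [0.5, 0.5, 0.5, 0.5, 0.5, 0.5, 0.5]}}

```text
time: 51.4
tool_pos: [0.5321, -0.0861, 0.0869]
eef_rot: [0.464, 0.535, 0.463, -0.534]
contact_force: [0.5, 0.3, 0.3]
grip_width: 0.75
```

>>> {"name": "move_arm", "arguments": {"slide": [[0, 0, 0], [0, 0, 0], [0, 0, 0], [0, 0, 0], [0, 0, 0], [0, 0, 0], [0, 0, 0]], "dr": [[0, 0, 0], [0, 0, 0], [0, 0, 0], [0, 0, 0], [0, 0, 0], [0, 0, 0], [0, 0, 0]], "hand": [-1, -1, -1, -1, -1, -1, -1], "grip_force": 25}}

```text
time: 52.1
tool_pos: [0.5317, -0.0855, 0.0857]
eef_rot: [0.464, 0.534, 0.463, -0.534]
contact_force: [0.6, -0.1, 0.1]
grip_width: 0.27
```

>>> {"name": "move_arm", "arguments": {"slide": [[-0.003, 0, 0], [-0.006, 0, 0], [-0.006, 0.001, 0.001], [-0.006, 0.001, 0.003], [-0.006, 0.001, 0.003], [-0.003, 0.001, 0.003], [0, 0.001, 0.003], [0, 0.001, 0.003]], "dr": [[0, 0, 0], [0, 0, 0], [0, 0, 0], [0, 0, 0], [0, 0, 0], [0, 0, 0], [0, 0, 0], [0, 0, 0]], "hand": [-1, -1, -1, -1, -1, -1, -1, -1]}}

```text
time: 52.9
tool_pos: [0.5322, -0.0885, 0.0856]
eef_rot: [0.464, 0.534, 0.463, -0.534]
contact_force: [0.2, 0.4, 0.1]
grip_width: 0.274
```

```bash
python3 st.py
```

```text
52.9 [532.2 -88.5  85.6] x [ 0.  0. -1.] yaw -8.08 F [0.2 0.4 0.1] g 0.2737850636713641 q [ 0.48  0.46 -0.5   1.96  0.31  0.79 -0.34]
```

>>> {"name": "move_arm", "arguments": {"slide": [[0, 0, 0], [0, 0, 0], [0, 0, 0], [0, 0, 0], [-0.03, 0, 0], [-0.075, 0, 0], [-0.12, 0, 0], [-0.145, 0, 0]], "dr": [[0, 0, 0], [0, 0, 0], [0, 0, 0], [0, 0, 0], [0, 0, 0], [0, 0, 0], [0, 0, 0], [0, 0, 0]], "hand": [0, 0.3, 0.5, 0.5, 0.5, 0.5, 0.7, 0.7]}}

```text
time: 53.7
tool_pos: [0.5334, -0.0884, 0.2344]
eef_rot: [0.465, 0.535, 0.462, -0.533]
contact_force: [0.5, -0.4, -0.2]
grip_width: 0.82
```

>>> {"name": "move_arm", "arguments": {"slide": [[0, 0, -0.02], [0, 0, -0.05], [0, -0.001, -0.073], [0.03, -0.001, -0.073], [0.075, -0.001, -0.073], [0.12, -0.001, -0.073], [0.155, -0.001, -0.073], [0.173, -0.001, -0.073]], "dr": [[0, 0, 0], [0, 0, 0], [0, 0, 0], [0, 0, 0], [0, 0, 0], [0, 0, 0], [0, 0, 0], [0, 0, 0]], "hand": [0.7, 0.7, 0.7, 0.7, 0.7, 0.7, 0.7, 0.7]}}

```text
time: 54.5
tool_pos: [0.5389, -0.0164, 0.0544]
eef_rot: [-0.462, -0.533, -0.465, 0.535]
contact_force: [-0.2, -1.2, 0.8]
grip_width: 0.854
```

>>> {"name": "move_arm", "arguments": {"slide": [[0, 0, 0], [0, 0, 0], [0, 0, 0], [0, 0, 0], [0, 0, 0], [0, 0, 0], [0, 0, 0], [0, 0, 0]], "dr": [[0, 0, 0], [0, 0, 0], [0, 0, 0], [0, 0, 0], [0, 0, 0], [0, 0, 0], [0, 0, 0], [0, 0, 0]], "hand": [0.7, 0.7, -1, -1, -1, -1, -1, -1]}}

```text
time: 55.3
tool_pos: [0.5417, -0.0163, 0.0583]
eef_rot: [0.464, 0.534, 0.463, -0.534]
contact_force: [-0.5, -1.5, 7.0]
grip_width: 0.595
```

```bash
python3 st.py
```

```text
55.3 [541.7 -16.3  58.3] x [ 0.001 -0.    -1.   ] yaw -8.11 F [-0.5 -1.5  7. ] g 0.5950573645136175 q [ 0.35  0.51 -0.51  1.98  0.36  0.74 -0.52]
```

>>> {"name": "move_arm", "arguments": {"slide": [[-0.003, 0, 0], [-0.006, 0, 0], [-0.006, 0.002, 0], [-0.006, 0.0035, 0], [-0.006, 0.0035, 0], [-0.003, 0.0035, 0], [0, 0.0035, 0], [0, 0.0035, 0]], "dr": [[0, 0, 0], [0, 0, 0], [0, 0, 0], [0, 0, 0], [0, 0, 0], [0, 0, 0], [0, 0, 0], [0, 0, 0]], "hand": [-1, -1, -1, -1, -1, -1, -1, -1]}}

```text
time: 56.1
tool_pos: [0.5446, -0.0168, 0.0582]
eef_rot: [-0.464, -0.534, -0.463, 0.534]
contact_force: [-2.1, -0.9, 7.3]
grip_width: 0.597
```

>>> {"name": "move_arm", "arguments": {"slide": [[0, 0, 0], [0, 0, 0], [0, 0, 0], [0, 0, 0], [-0.03, 0, 0], [-0.075, 0, 0], [-0.12, 0, 0], [-0.143, 0, 0]], "dr": [[0, 0, 0], [0, 0, 0], [0, 0, 0], [0, 0, 0], [0, 0, 0], [0, 0, 0], [0, 0, 0], [0, 0, 0]], "hand": [0.3, 0.6, 0.7, 0.7, 0.7, 0.7, 0.7, 0.7]}}

```text
time: 56.9
tool_pos: [0.5463, -0.0162, 0.2044]
eef_rot: [0.465, 0.535, 0.462, -0.532]
contact_force: [0.5, 0.2, 0.8]
grip_width: 0.848
```

>>> {"name": "move_arm", "arguments": {"slide": [[0, 0, -0.02], [0, -0.001, -0.05], [0, -0.002, -0.072], [0, -0.002, -0.072], [0.03, -0.002, -0.072], [0.075, -0.002, -0.072], [0.12, -0.002, -0.072], [0.147, -0.002, -0.072]], "dr": [[0, 0, 0], [0, 0, 0], [0, 0, 0], [0, 0, 0], [0, 0, 0], [0, 0, 0], [0, 0, 0], [0, 0, 0]], "hand": [0.7, 0.7, 0.7, 0.7, 0.7, 0.7, 0.7, 0.7]}}

```text
time: 57.7
tool_pos: [0.5507, 0.0529, 0.0502]
eef_rot: [-0.463, -0.533, -0.464, 0.536]
contact_force: [-0.3, -0.4, 0.7]
grip_width: 0.848
```

>>> {"name": "move_arm", "arguments": {"slide": [[0, 0, 0], [0, 0, 0], [0, 0, 0], [0, 0, 0], [0, 0, 0], [0, 0, 0], [0, 0, 0], [0, 0, 0]], "dr": [[0, 0, 0], [0, 0, 0], [0, 0, 0], [0, 0, 0], [0, 0, 0], [0, 0, 0], [0, 0, 0], [0, 0, 0]], "hand": [0.7, 0.7, -1, -1, -1, -1, -1, -1]}}

```text
time: 58.5
tool_pos: [0.5533, 0.0548, 0.0548]
eef_rot: [0.464, 0.534, 0.463, -0.534]
contact_force: [-1.4, -0.6, 7.5]
grip_width: 0.635
```

```bash
python3 st.py
```

```text
58.5 [553.3  54.8  54.8] x [ 0.002 -0.001 -1.   ] yaw -8.11 F [-1.4 -0.6  7.5] g 0.6347790694897792 q [ 0.23  0.54 -0.53  1.95  0.39  0.76 -0.67]
```

>>> {"name": "move_arm", "arguments": {"slide": [[-0.003, 0, 0], [-0.006, 0, 0], [-0.006, 0.002, 0], [-0.006, 0.003, 0], [-0.006, 0.003, 0], [-0.003, 0.003, 0], [0, 0.003, 0], [0, 0.003, 0]], "dr": [[0, 0, 0], [0, 0, 0], [0, 0, 0], [0, 0, 0], [0, 0, 0], [0, 0, 0], [0, 0, 0], [0, 0, 0]], "hand": [-1, -1, -1, -1, -1, -1, -1, -1]}}

```text
time: 59.3
tool_pos: [0.5557, 0.0544, 0.0548]
eef_rot: [-0.464, -0.534, -0.463, 0.534]
contact_force: [-3.8, -0.1, 8.6]
grip_width: 0.638
```

>>> {"name": "move_arm", "arguments": {"slide": [[0, 0, 0], [0, 0, 0], [0, 0, 0], [0, 0, 0], [-0.03, 0, 0], [-0.075, 0, 0], [-0.12, 0, 0], [-0.165, 0, 0]], "dr": [[0, 0, 0], [0, 0, 0], [0, 0, 0], [0, 0, 0], [0, 0, 0], [0, 0, 0], [0, 0, 0], [0, 0, 0]], "hand": [0.3, 0.6, 0.7, 0.7, 0.7, 0.7, 0.7, 0.7]}}

```text
time: 60.1
tool_pos: [0.5555, 0.0545, 0.2201]
eef_rot: [-0.463, -0.534, -0.464, 0.534]
contact_force: [1.6, 0.7, -0.6]
grip_width: 0.847
```

>>> {"name": "move_arm", "arguments": {"slide": [[0, -0.02, 0.03], [0, -0.04, 0.07], [0, -0.06, 0.11], [0, -0.08, 0.15], [0, -0.1, 0.19], [0, -0.12, 0.23], [0, -0.14, 0.27], [0, -0.14, 0.3]], "dr": [[0, 0, 0], [0, 0, 0], [0, 0, 0], [0, 0, 0], [0, 0, 0], [0, 0, 0], [0, 0, 0], [0, 0, 0]], "hand": [0.7, 0.7, 0.7, 0.7, 0.7, 0.7, 0.7, 0.7]}}

```text
time: 60.9
tool_pos: [0.3716, -0.225, 0.2184]
eef_rot: [-0.462, -0.534, -0.463, 0.536]
contact_force: [1.3, 0.6, 0.4]
grip_width: 0.852
```

```bash
python3 st.py; python3 - <<'E'
from rig import cams
import cv2
from h import *
ims=[]
for n in("top","side"):
    c=cams.capture(n);W=world(c)
    inb=(W[...,0]>.42)&(W[...,0]<.68)&(W[...,1]>-.18)&(W[...,1]<.15)
    for k,lo,hi,z,x in(("block",.096,.108,.102,(W[...,1]<.015)&(W[...,1]>-.06)),("jar",.098,.112,.104,W[...,1]>.015),("mallet",.125,.14,.132,W[...,1]<-.03)):
        m=(inb&x&(W[...,2]>lo)&(W[...,2]<hi)).astype(np.uint8)
        nn,lab,st,_=cv2.connectedComponentsWithStats(m);i=1+st[1:,4].argmax();v,u=np.where(lab==i)
        P=plane(c,np.c_[u,v],z);print(n,k,len(u),rect(P),(P.mean(0)*1000).round(1))
    for l in("dish","pebble","brushpot","whetstone"): print(l,[np.round(d["rect"]).tolist() for d in cams.spot_in(l,c)][:1])
    y0,y1,x0,x1=(110,300,160,400) if n=="top" else (140,260,270,395)
    ims.append(cv2.resize(c["pixels"][y0:y1,x0:x1,::-1],(400,int((y1-y0)*400/(x1-x0))),interpolation=cv2.INTER_CUBIC))
h=max(i.shape[0] for i in ims)
cv2.imwrite("pics/s10.png",np.hstack([cv2.copyMakeBorder(i,0,h-i.shape[0],0,0,0) for i in ims]))
E
```

```text
60.9 [ 371.6 -225.   218.4] x [-0.002 -0.001 -1.   ] yaw -8.29 F [1.3 0.6 0.4] g 0.8520716291656177 q [ 0.88  0.11 -0.46  2.05  0.06  0.99  0.24]
top block 429 [541.2 -14.8  50.6  50.4  81.3] [541.7 -14.8 102. ]
top jar 137 [552.1  55.5  32.   31.6 -79.7] [552.3  55.5 104. ]
top mallet 82 [529.6 -85.5  22.3  22.   80.5] [530.2 -85.9 132. ]
dish [[264.0, 112.0, 315.0, 162.0]]
pebble [[354.0, 125.0, 389.0, 155.0]]
brushpot [[166.0, 157.0, 209.0, 192.0]]
whetstone [[174.0, 260.0, 224.0, 279.0]]
side block 341 [543.  -13.2  56.   53.7  -6.7] [542.9 -13.1 102. ]
side jar 126 [553.   57.   35.4  31.3  31.7] [553.9  57.3 104. ]
side mallet 60 [531.9 -83.5  26.7  22.9  28. ] [531.  -82.2 132. ]
dish [[239.0, 165.0, 285.0, 197.0]]
pebble [[240.0, 166.0, 285.0, 194.0]]
brushpot [[191.0, 227.0, 231.0, 280.0]]
whetstone [[272.0, 295.0, 321.0, 347.0]]
```

View pics/s10.png

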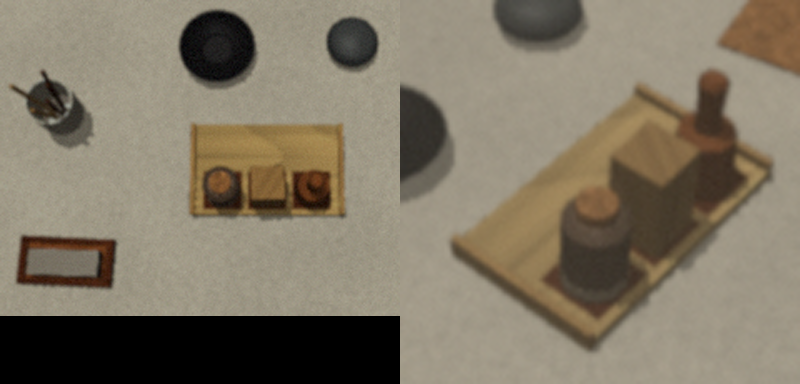

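All three are within about 1 mm of where they started. The whetstone is in the recess and the bystanders have not moved. I'm handing the job in.

```bash
python3 -c "
from rig import bot
print(bot.job_done())"
```

```text
the job is handed in; nothing more can be done
None
```

I moved the mallet, block and jar to the cork mat, laid the whetstone in its holder, and stood the three back on their own inlays. I handed the job in at about 61 s of the 144 s allowed, with the arm clear of everything.

- **Jar, block and mallet:** my first replacement left each about 3 mm off. I gripped each one again, lifted it about 6 mm and shifted it. The top camera then put all three within about 1 mm of their starting spots, and the side camera within about 1.5 mm. They stood upright in every picture I took.
- **Whetstone:** it lies flat and level in the recess, about 3–4 mm off centre with roughly 8 mm of clearance each side. Its top measured about 35 mm, where 36 mm is expected.
- **Brush pot, pebble and dish:** I never touched them, and the last top picture shows them where they were, within the detector's few pixels of scatter. In the last side picture the detector gave the dish's box for the pebble, which I took as a false detection because the picture shows the pebble in place.
- **Forces:** the highest reading I saw was about 23 N in all, as the whetstone touched the holder floor.

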